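# Fetch the tea tin from behind the canister

### The arm

A 6-joint arm with a two-finger parallel gripper is mounted at the origin on the work surface. World frame = base frame: x ahead of the robot, y to its left, z up, the work surface at z = 0. Lengths are in m, angles in rad, forces in N, time in s.
With the tool pointing down it reaches from about 0.4 to 0.825 m from the base axis. Payload 7 kg.
Tool frame: the origin (TCP) lies midway between the tips of the shut fingers; the grasp point (between the pads) lies 19 mm behind it; z points along the fingers, y is the direction in which the jaws open and shut (so a half turn about z gives the same grasp; the last joint's range is limited). The gripper opens to 85 mm and grips with 20 to 120 N. Pads are 22 mm wide; open, the fingers measure 114 mm over their backs; the gripper's body (76 mm by 85 mm) begins 54 mm behind the grasp point. The pads swing forward as they close: fully open they stand 13 mm farther back than shut.
Start: joints at [-0.821, 0.359, 0.012, 0, -1.224, -0.288], TCP at [0.301, -0.604, 0.231] pointing down, gripper open.
Joint ranges: [-3.07, 3.07], [-1.43, 2.12], [-1.02, 1.25], [-3.03, 1.67], [-3.05, -0], [-3.03, 3.03]. Speed limits (rad/s): [2.39, 2.39, 3.01, 3.14, 3.14, 3.14].

### API

Orientations are given as a unit quaternion [x, y, z, w].
In Python, from bench import read_state, vision, hand_in gives the robot as it stands.
- The arm moves only by the shell command python3 -m jog 'ROWS' [FORCE]. ROWS is JSON, a list of rows, each a list of 5 numbers: the finger opening in mm, from 0 to 85.4, then the shift along the tool's x, y, z in units of 40 mm (1.0 is 40 mm), then the turn about the tool's z in units of 6 degrees (1.0 is 6 degrees). A call has 1 to 20 rows; each row shifts and turns the pose as measured when the row begins, along the tool's axes as they then stand; what a row does not reach is not made up. A row lasts 1/10 s, in which the tool goes at most 50 mm and 8.59 degrees, less where a joint would pass 70% of its speed; a pose out of reach is approached as far as the arm can. A call is refused whole if a number of a shift passes 1 or a number of a turn 1, either way. A call with a gripper value outside its range is refused whole. The fingers move at their own pace and stop on an object; FORCE is the grip in N (left out, the last holds). Time passes only in rows, so rows that do not move let the fingers close. It gives the time, the measured TCP pose, the force and the opening at its end, in the units of the state.
- read_state(): the state, without advancing time (a new reading comes with each control period).
- vision.capture(name): name is "scene" or "top"; returns (picture, depth): 420x560x3 uint8, red, green, blue; 420x560 float32, m along the optical axis (not along the pixel's ray), 0 where there is no reading.
- vision.camera_info(name): a dict with "fovy" (degrees; the focal length in pixels is half the picture's height over the tangent of half this angle, whatever the lens; pixels are square), "cx", "cy" (the principal point, pixels), "camera_from_world" (4x4, takes a point from world to camera coordinates). Camera axes: x right, y up, looking along -z (the intrinsics and any distortion apply to the point x, -y, -z); pixel columns grow to the right and rows downward; lengths in m; the calibration is good to about 2 mm. A picture is of the moment at which its call begins. camera_info takes no time and is no camera call.
- hand_in(): hands the job in, once; it reports no verdict.
The state is a dict: "time_s": time; "joints": joint angles; "qvel": joint speeds; "tau": joint torques, N m; "eef_pos": TCP position; "orientation": TCP orientation; "force": force on the tool from outside, world axes, zero at the start; "torque": the same for the moment, N m; "grip_width": finger opening in m.
Only numpy, scipy, OpenCV 4.12 (cv2) and the standard library are available. Lean on these libraries where they do the work, as an engineer would, in place of code of your own. Each camera call takes 0.05 s, during which the arm holds its last target.

### The job

Under the rod shelf the green tea tin stands hidden behind one of the two white canisters: lift that canister out and stand it on the round cork mat, then bring the tea tin out from under the shelf and stand it upright inside the pink tray. Finally put the canister back upright on the place it came from. Tip nothing over, and leave the other canister, the orange cocoa tin and the mugs where they stand.

Things in the scene. Friction and masses are not known exactly. Their poses are not given: they have to be found in the camera images.
- stand: Fixed stand: white base board 250 x 250 x 40 mm on the counter, with a rod shelf above its rear half. Origin: centre of the board's underside; x points from its front to its rear, y to its left. Grey rings (74 mm) mark four places on the board: front x = -60, rear x = +60, each at y = +80 and -80 mm. It may stand turned by up to 7 degrees. Front places are open above.
- shelf_front (a point): Middle of the rod shelf's front edge, 41 mm behind the stand's origin, 310 mm up. From here back run four 8 mm rods along y, 22 mm gaps, 102 mm deep, 302 mm wide with green side bars; two 16 mm legs at its rear corners. The shelf blocks reaching the rear places from straight above: come from the front with the tool leaning back 22 to 45 degrees.
- mat: Fixed round cork mat, 180 mm across, 6 mm thick; origin at the centre of its underside on the counter. The canister is set aside here. Lies to the left or the right of the stand, on the side opposite to the tray.
- tray: Fixed pink serving tray, 200 x 200 mm outside, floor 6 mm thick, rim 6 mm thick and 18 mm high; origin at the centre of its underside on the counter, x and y along its sides.
- blue_canister: White canister with blue lid and blue band, 60 mm across, 140 mm high, about 0.4 kg (lid fixed); round, smooth straight side; origin at the centre of its underside, z up along its axis (yaw has no meaning). Stands on one of the stand's front places, within 6 mm of its centre.
- red_canister: White canister with red lid and red band, 60 mm across, 140 mm high, about 0.4 kg (lid fixed); round, smooth straight side; origin at the centre of its underside, z up along its axis (yaw has no meaning). Stands on the other front place.
- tea_tin: Green tin with green lid and a pale band, 56 mm across, 110 mm high, about 0.25 kg (lid fixed); round, smooth straight side; origin at the centre of its underside, z up along its axis (yaw has no meaning). Stands on one of the stand's rear places, straight behind one of the canisters, within 6 mm of its centre.
- cocoa_tin: Orange tin of the same size as the tea tin, on the other rear place; round, smooth straight side; origin at the centre of its underside, z up along its axis (yaw has no meaning). To be left alone.
- mug_left: Brown mug, 76 mm across and 85 mm high, handle at its +y side, standing on the counter to the left; origin at the centre of its underside. To be left alone.
- mug_right: Brown mug like the other, on the counter to the right; origin at the centre of its underside. To be left alone.
Not all that is in view belongs to the job. What is shaped like the blue_canister but yellow is not meant.

How it is judged:
By the outcome, as a careful person would: the job done as asked, in the order asked, and still so for the second after the job is handed in, with the robot touching nothing.
It also fails if it takes over 72 s, if anything falls off the work surface, if the arm or the gripper's body presses on something with over 40 N, if the wrist force passes 120 N, or if a joint passes its speed limit or range.

## Working session

There is one attempt and no reset: what is moved stays moved. The work goes in short steps, Python scripts to look and compute and a shell command to move; the robot and the scene stay as the last step left them, time stands still between calls to the robot, and variables do not carry over. Pictures are saved under pics/ and viewed, and the job is handed in when it is done.

```bash
ls; mkdir -p pics; cat > h.py <<'E'
import numpy as np,cv2
from bench import read_state,vision,hand_in
from scipy.spatial.transform import Rotation as R
def cap(n,f):
    p,d=vision.capture(n); np.savez(''+f+'.npz',p=p,d=d); cv2.imwrite('pics/'+f+'.png',p[:,:,::-1]); return p,d
def load(f):
    z=np.load(''+f+'.npz'); return z['p'],z['d']
E
python3 - <<'E'
from h import *
for n in('scene','top'):
    p,d=cap(n,n+'0'); print(vision.camera_info(n))
print(read_state())
E
```

```text
pics
{'fovy': 54.736291109327844, 'cx': 270.36987779929365, 'cy': 207.92991666940767, 'camera_from_world': array([[ 0.04164877,  0.99907296,  0.01089019, -0.04991634],
       [-0.79917086,  0.02676965,  0.60050755,  0.30629766],
       [ 0.59965933, -0.03371353,  0.79954492, -1.4445478 ],
       [ 0.        ,  0.        ,  0.        ,  1.        ]])}
{'fovy': 51.24262748011152, 'cx': 278.39670968482375, 'cy': 206.1748257703177, 'camera_from_world': array([[-0.01811306, -0.99978048, -0.0105317 ,  0.01864673],
       [ 0.99720434, -0.01882812,  0.07231188, -0.58237649],
       [-0.0724943 , -0.00919246,  0.99732646, -1.25332305],
       [ 0.        ,  0.        ,  0.        ,  1.        ]])}
{'time_s': 0.1, 'joints': array([-8.20925809e-01,  3.59329108e-01,  1.11388128e-02, -3.29433354e-04,
       -1.22412298e+00, -2.88096965e-01]), 'qvel': array([-0.0018471 , -0.00135491,  0.00046888, -0.00126263, -0.00035128,
        0.00074434]), 'tau': array([-7.42974789e-04, -5.84765875e+01,  2.94108278e+01,  6.95458084e+00,
       -3.19056249e-03, -1.41541499e-06]), 'eef_pos': array([ 0.30051343, -0.60391284,  0.23043959]), 'orientation': array([-2.28786194e-01,  9.73476388e-01,  7.35417607e-04, -2.41719460e-04]), 'force': array([-0.1790243 , -0.05826052, -1.45002129]), 'torque': array([-0.0156865 ,  0.01200742,  0.02786209]), 'grip_width': 0.08548887572880018}
```

View pics/scene0.png

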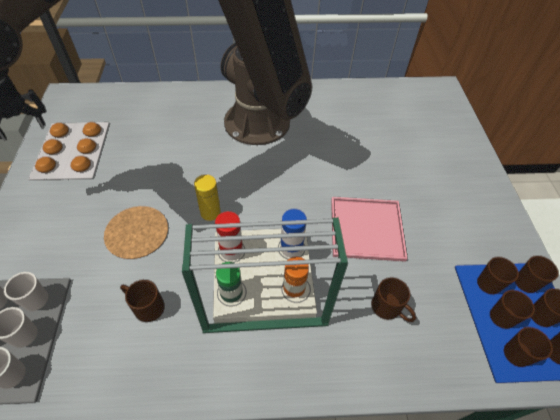

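View pics/top0.png

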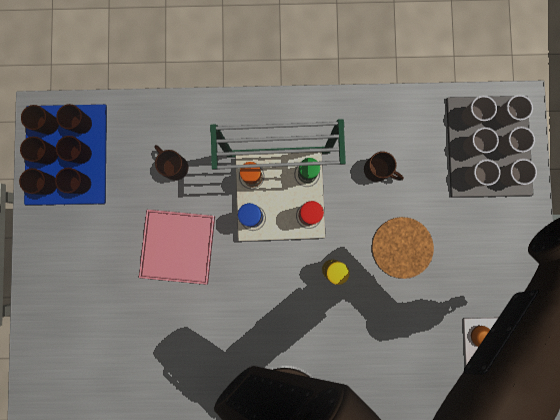

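Top view: the green lid (309,168) is behind the red lid (311,213), both on the right side. The mat is at (402,248) and the tray at (177,247). Things that could be confused: red (311,213), blue (250,215), the yellow decoy (337,272), green (309,168) and orange (250,174). So red is the canister to move and green is the tin.

```bash
cat >> h.py <<'E'
def cloud(n,p,d):
    I=vision.camera_info(n); f=p.shape[0]/2/np.tan(np.radians(I['fovy']/2))
    v,u=np.mgrid[:p.shape[0],:p.shape[1]]
    P=np.stack([(u-I['cx'])/f*d,-(v-I['cy'])/f*d,-d],-1)
    M=np.linalg.inv(I['camera_from_world']); W=P@M[:3,:3].T+M[:3,3]
    W[d==0]=np.nan; return W
def proj(n,X):
    I=vision.camera_info(n); f=210/np.tan(np.radians(I['fovy']/2)); c=I['camera_from_world']@np.r_[X,1]
    return I['cx']+f*c[0]/-c[2], I['cy']-f*c[1]/-c[2]
def circ(xy):
    A=np.c_[2*xy,np.ones(len(xy))]; s=np.linalg.lstsq(A,(xy**2).sum(1),rcond=None)[0]; return s[:2],np.sqrt(s[2]+s[0]**2+s[1]**2)
E
python3 - <<'E'
from h import *
p,d=load('top0');W=cloud('top',p,d)
def rep(n,W,u,v): print(n,u,v,np.round(W[v,u],4))
for n,u,v in[('red',311,213),('blue',250,215),('yellow',337,272),('green',309,168),('orange',250,172),('mat',402,248),('tray',177,247),('counter',200,320),('counterTR',530,210),('cnt',100,300),('board',280,215)]: rep(n,W,u,v)
hsv=cv2.cvtColor(p,cv2.COLOR_RGB2HSV)
# lids by window + height
for n,u,v,z in[('red',311,213,.18),('blue',250,215,.18),('yellow',337,272,.14),('green',309,168,.15),('orange',250,172,.15)]:
    m=np.zeros(d.shape,bool); m[v-22:v+22,u-22:u+22]=1; m&=abs(W[...,2]-z)<.006
    xy=W[m][:,:2]; c,r=cv2.minEnclosingCircle(xy.astype(np.float32)); print(n,m.sum(),np.round(c,4),round(r,4),np.round(xy.mean(0),4),np.nanmedian(W[m][:,2]))
h,s,vv=[hsv[...,i] for i in range(3)]
m=(h>5)&(h<20)&(s>90);m[:210]=0;m[285:]=0;m[:,:365]=0;m[:,440:]=0
xy=W[m&(W[...,2]<.02)][:,:2].astype(np.float32);print('mat',cv2.minEnclosingCircle(xy),xy.mean(0))
m=((h>165)|(h<5))&(s>40)&(vv>120);m[:200]=0;m[295:]=0;m[:,:130]=0;m[:,225:]=0
print('tray',cv2.minAreaRect(W[m&(abs(W[...,2]-.012)<.02)][:,:2].astype(np.float32)))
m=(abs(W[...,2]-.04)<.006);m[:150]=0;m[250:]=0;m[:,:225]=0;m[:,335:]=0
print('board',cv2.minAreaRect(W[m][:,:2].astype(np.float32)))
m=(abs(W[...,2]-.31)<.02);m[:100]=0;m[180:]=0
print('shelf',cv2.minAreaRect(W[m][:,:2].astype(np.float32)),np.nanmedian(W[m][:,2]))
p,d=load('scene0');W=cloud('scene',p,d)
print('scene')
for n,u,v in[('red',228,220),('blue',293,217),('green',229,275),('orange',296,265),('mat',137,232),('tray',368,228),('mugL',391,300),('mugR',145,300),('yel',206,183)]: rep(n,W,u,v)
E
```

```text
red 311 213 [ 0.5522 -0.0762  0.1792]
blue 250 215 [0.5501 0.0793 0.1766]
yellow 337 272 [ 0.3991 -0.1429  0.1394]
green 309 168 [ 0.6721 -0.0755  0.1521]
orange 250 172 [0.6651 0.0799 0.1483]
mat 402 248 [ 0.4545 -0.3513  0.0021]
tray 177 247 [0.4693 0.3071 0.0076]
counter 200 320 [ 0.2559  0.2428 -0.0033]
counterTR 530 210 [ 0.5591 -0.7332 -0.0036]
cnt 100 300 [ 0.318   0.5374 -0.0058]
board 280 215 [0.5555 0.0035 0.0458]
red 420 [ 0.5536 -0.0777] 0.0297 [ 0.5537 -0.0775] 0.17853661398853915
blue 419 [0.5514 0.0818] 0.0298 [0.5511 0.0819] 0.17884923394821128
yellow 391 [ 0.3961 -0.1445] 0.0296 [ 0.3963 -0.1443] 0.1387230620514157
green 267 [ 0.6734 -0.0759] 0.0279 [ 0.6704 -0.0761] 0.14869057467366353
orange 289 [0.6655 0.0807] 0.0282 [0.6618 0.0808] 0.14892876861375415
mat ((0.45806974172592163, -0.35229483246803284), 0.09080378711223602) [ 0.4566337  -0.35172325]
tray ((0.4720761179924011, 0.3087913691997528), (0.20381022989749908, 0.20166034996509552), 83.71932983398438)
board ((0.6103944778442383, 0.0035239234566688538), (0.24892863631248474, 0.25009584426879883), 1.1527243852615356)
shelf ((0.7023853063583374, 0.005611598491668701), (0.10307854413986206, 0.3040543794631958), 1.335272192955017) 0.3128488193167386
scene
red 228 220 [ 0.5518 -0.0761  0.1797]
blue 293 217 [0.5499 0.0793 0.1821]
green 229 275 [ 0.6826 -0.0733  0.1505]
orange 296 265 [0.6647 0.0791 0.1543]
mat 137 232 [ 0.4634 -0.3472  0.0087]
tray 368 228 [0.4713 0.3113 0.0071]
mugL 391 300 [0.6933 0.3288 0.007 ]
mugR 145 300 [ 0.67   -0.2959  0.0063]
yel 206 183 [ 0.4017 -0.1407  0.1419]
```

```bash
python3 - <<'E'
from h import *
p,d=load('top0'); a=cv2.resize(p[110:290,200:350,::-1],None,fx=3.3,fy=3.3,interpolation=3)
cv2.imwrite('pics/crop0.png',a)
p,d=load('scene0'); a=cv2.resize(p[165:340,170:360,::-1],None,fx=3.3,fy=3.3,interpolation=3)
cv2.imwrite('pics/crop1.png',a)
E
```

```text
(no output)
```

View pics/crop0.png

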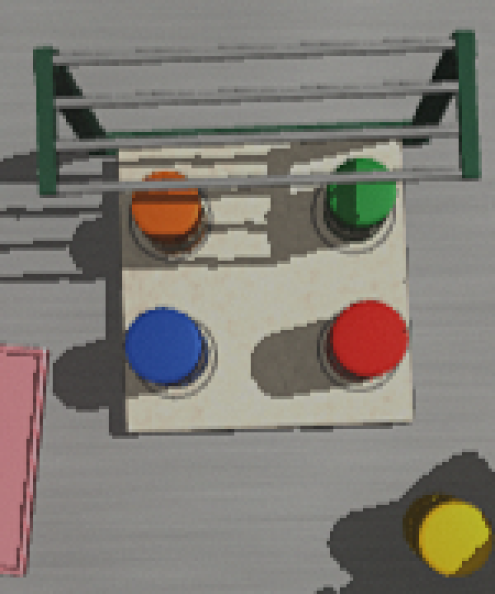

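View pics/crop1.png

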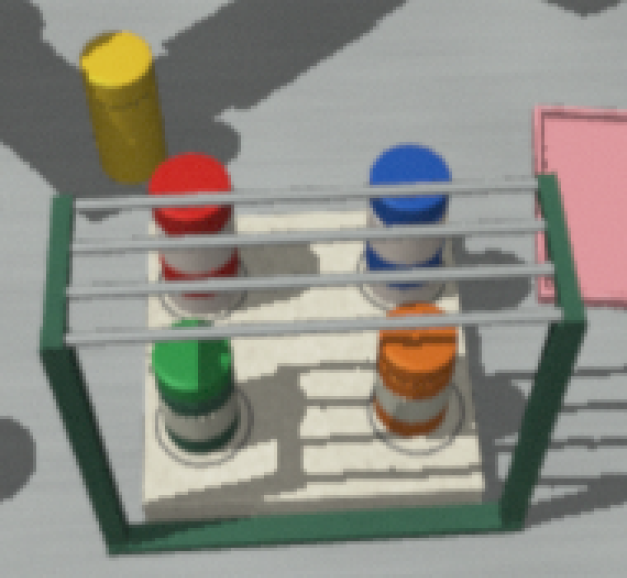

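Stand yaw is about +1.2°, and the lid positions agree with its geometry (red–blue spacing 159.5 mm). Jog rows can't tilt the tool directly. I'll first move to a high, free pose and find out what the controller does at the edge of its reach.

```bash
python3 -m jog '[[85,0,0,-1,0.88],[85,0,0,-1,0.88],[85,0,0,-1,0.88],[85,0,0,-1,0.88],[85,0,0,-1,0.88],[85,0,0,-1,0]]'; python3 -c "
from h import *
s=read_state();print(np.round(R.from_quat(s['orientation']).as_matrix(),3),s['joints'])"
```

```text
time_s: 0.7
eef_pos: [0.2997, -0.6019, 0.4677]
orientation: [0.009, 1.0, 0.009, -0.006]
force: [1.0, -0.5, 0.4]
grip_width: 0.0849
[[-1.     0.019 -0.012]
 [ 0.019  1.     0.018]
 [ 0.012  0.018 -1.   ]] [-0.8217685   0.33015175  0.4897787  -0.00374468 -1.75180771 -0.76863721]
```

```bash
python3 -m jog '[[85,-0.6,0.9,0,0],[85,-0.6,0.9,0,0],[85,-0.6,0.9,0,0],[85,-0.6,0.9,0,0],[85,-0.6,0.9,0,0],[85,-0.6,0.9,0,0],[85,-0.3,1,0,0],[85,0,1,0,0],[85,0,1,0,0],[85,0,1,0,0],[85,0,1,0,0],[85,0,1,0,0],[85,0,1,0,0],[85,0,0.5,0,0]]'; cat > s.py <<'E'
from h import *
s=read_state();print(np.round(s['eef_pos'],4),np.round(R.from_quat(s['orientation']).as_matrix(),3).tolist(),np.round(s['joints'],3),s['time_s'])
E
python3 s.py
```

```text
time_s: 2.1
eef_pos: [0.4719, -0.0733, 0.472]
orientation: [0.013, 1.0, 0.008, -0.009]
force: [0.6, 0.1, 0.3]
grip_width: 0.0851
[ 0.4719 -0.0733  0.472 ] [[-1.0, 0.026, -0.017], [0.026, 1.0, 0.017], [0.018, 0.017, -1.0]] [ 0.241 -0.027  0.079 -0.021 -1.689 -1.84 ] 2.1
```

```bash
python3 -m jog '[[85,-1,0,0,0],[85,-1,0,0,0],[85,-1,0,0,0],[85,-1,0,0,0],[85,-1,0,0,0],[85,-1,0,0,0],[85,-1,0,0,0]]'; python3 s.py;python3 -m jog '[[85,-1,0,0,0],[85,-1,0,0,0],[85,-1,0,0,0]]'; python3 s.py;
```

```text
time_s: 2.8
eef_pos: [0.7562, -0.0744, 0.4722]
orientation: [0.008, 1.0, 0.01, -0.005]
force: [1.2, 0.7, 1.4]
grip_width: 0.085
[ 0.7562 -0.0744  0.4722] [[-1.0, 0.017, -0.01], [0.017, 1.0, 0.02], [0.01, 0.02, -1.0]] [ 0.146  0.507  0.78  -0.022 -1.85  -1.74 ] 2.8
time_s: 3.1
eef_pos: [0.8586, -0.0757, 0.455]
orientation: [0.009, 1.0, 0.008, -0.002]
force: [-25.3, 1.4, 18.5]
grip_width: 0.0851
[ 0.8586 -0.0757  0.455 ] [[-1.0, 0.018, -0.003], [0.018, 1.0, 0.015], [0.004, 0.015, -1.0]] [ 0.13   0.787  1.252 -0.017 -2.037 -1.726] 3.1
```

```bash
python3 -m jog '[[85,0,0,0,0]]'; python3 s.py;python3 -m jog '[[85,-0.5,0,0,0]]'; python3 s.py;python3 -m jog '[[85,-0.5,0,0,0]]'; python3 s.py;
```

```text
time_s: 3.2
eef_pos: [0.8603, -0.0747, 0.4418]
orientation: [0.008, 1.0, 0.007, -0.011]
force: [2.8, -0.0, -3.2]
grip_width: 0.0851
[ 0.8603 -0.0747  0.4418] [[-1.0, 0.017, -0.022], [0.017, 1.0, 0.015], [0.022, 0.014, -1.0]] [ 0.13   0.798  1.244 -0.019 -2.036 -1.726] 3.2
time_s: 3.3
eef_pos: [0.8704, -0.0749, 0.4357]
orientation: [0.009, 1.0, 0.006, -0.005]
force: [-1.8, -0.3, 2.8]
grip_width: 0.0846
[ 0.8704 -0.0749  0.4357] [[-1.0, 0.018, -0.009], [0.018, 1.0, 0.011], [0.01, 0.011, -1.0]] [ 0.13   0.81   1.252 -0.014 -2.02  -1.725] 3.3
time_s: 3.4
eef_pos: [0.8807, -0.074, 0.4275]
orientation: [0.009, 1.0, 0.005, 0.001]
force: [0.2, -1.1, -1.3]
grip_width: 0.0849
[ 0.8807 -0.074   0.4275] [[-1.0, 0.018, 0.003], [0.018, 1.0, 0.01], [-0.002, 0.01, -1.0]] [ 0.131  0.82   1.25  -0.01  -1.997 -1.723] 3.4
```

```bash
python3 -m jog '[[85,-0.5,0,-1,0]]'; python3 s.py;python3 -m jog '[[85,-0.5,0,-1,0]]'; python3 s.py;python3 -m jog '[[85,-0.5,0,-1,0]]'; python3 s.py;
```

```text
time_s: 3.5
eef_pos: [0.8772, -0.0721, 0.4446]
orientation: [0.009, 1.0, 0.003, 0.012]
force: [-0.0, 0.9, -1.7]
grip_width: 0.085
[ 0.8772 -0.0721  0.4446] [[-1.0, 0.017, 0.024], [0.017, 1.0, 0.005], [-0.024, 0.005, -1.0]] [ 0.137  0.801  1.248 -0.002 -1.994 -1.726] 3.5
time_s: 3.6
eef_pos: [0.8712, -0.071, 0.4705]
orientation: [0.009, 1.0, -0.0, 0.027]
force: [-0.9, -0.1, 0.6]
grip_width: 0.0851
[ 0.8712 -0.071   0.4705] [[-0.998, 0.018, 0.055], [0.018, 1.0, -0.001], [-0.055, -0.0, -0.998]] [ 0.144  0.775  1.252  0.01  -1.993 -1.728] 3.6
time_s: 3.7
eef_pos: [0.8641, -0.0693, 0.4964]
orientation: [0.009, 0.999, -0.003, 0.043]
force: [1.1, 0.1, 1.2]
grip_width: 0.0849
[ 0.8641 -0.0693  0.4964] [[-0.996, 0.018, 0.086], [0.018, 1.0, -0.007], [-0.086, -0.005, -0.996]] [ 0.152  0.747  1.252  0.021 -1.991 -1.731] 3.7
```

Pushing up and outward at the edge of reach leans the tool back by about 0.03 rad per row. That's the lean I need, so I'll continue to about 33°.

```bash
python3 -m jog '[[85,-0.6,0,-1,0],[85,-0.6,0,-1,0],[85,-0.6,0,-1,0],[85,-0.6,0,-1,0]]'; python3 s.py;python3 -m jog '[[85,-0.8,0,-0.8,0],[85,-0.8,0,-0.8,0]]'; python3 s.py
```

```text
time_s: 4.1
eef_pos: [0.8353, -0.061, 0.5963]
orientation: [0.01, 0.994, -0.014, 0.111]
force: [-0.4, 0.6, 0.4]
grip_width: 0.0849
[ 0.8353 -0.061   0.5963] [[-0.975, 0.022, 0.221], [0.016, 0.999, -0.029], [-0.222, -0.025, -0.975]] [ 0.19   0.639  1.252  0.077 -1.968 -1.743] 4.1
time_s: 4.3
eef_pos: [0.8339, -0.0562, 0.6304]
orientation: [0.01, 0.989, -0.019, 0.146]
force: [0.2, -0.1, 0.5]
grip_width: 0.0851
[ 0.8339 -0.0562  0.6304] [[-0.957, 0.025, 0.289], [0.014, 0.999, -0.041], [-0.289, -0.036, -0.957]] [ 0.209  0.607  1.251  0.108 -1.934 -1.748] 4.3
```

```bash
python3 -m jog '[[85,-0.8,0,-0.8,0.3],[85,-0.8,0,-0.8,0.3],[85,-0.8,0,-0.8,0.3],[85,-0.8,0,-0.8,0.3],[85,-0.8,0,-0.8,0]]'; python3 s.py;python3 -m jog '[[85,-0.8,0,-0.8,0],[85,-0.8,0,-0.8,0],[85,-0.8,0,-0.8,0]]'; python3 s.py
```

```text
time_s: 4.8
eef_pos: [0.8232, -0.0501, 0.7135]
orientation: [0.073, 0.971, -0.019, 0.227]
force: [1.4, 0.6, 1.1]
grip_width: 0.0852
[ 0.8232 -0.0501  0.7135] [[-0.886, 0.151, 0.438], [0.133, 0.989, -0.07], [-0.444, -0.004, -0.896]] [ 0.253  0.534  1.251  0.187 -1.857 -1.882] 4.8
time_s: 5.1
eef_pos: [0.8057, -0.0511, 0.7689]
orientation: [0.072, 0.959, -0.025, 0.274]
force: [-0.1, -0.3, 1.2]
grip_width: 0.0848
[ 0.8057 -0.0511  0.7689] [[-0.84, 0.151, 0.522], [0.123, 0.988, -0.088], [-0.529, -0.01, -0.849]] [ 0.28   0.484  1.251  0.238 -1.819 -1.879] 5.1
```

```bash
cat > to.py <<'E'
import sys
from h import *
s=read_state();M=R.from_quat(s['orientation']).as_matrix();t=np.array([float(a) for a in sys.argv[1:4]])
d=M.T@(t-s['eef_pos'])/.04; n=np.ceil(np.linalg.norm(d)/1.0)
print('tool units total',np.round(d,2),'rows',n,'per',np.round(d/n,3))
z=M[:,2];print('lean deg',np.degrees(np.arccos(-z[2])),'az',np.degrees(np.arctan2(z[1],z[0])),'y_z',M[2,1], 'G',np.round(s['eef_pos']-.019*z,4))
E
python3 to.py .485 -.066 .255
```

```text
tool units total [13.48 -1.46  6.75] rows 16.0 per [ 0.843 -0.091  0.422]
lean deg 31.94048454690204 az -9.567750049668042 y_z -0.00956749690867291 G [ 0.7958 -0.0494  0.7851]
```

```bash
python3 -m jog '[[85,0.84,-0.09,0.42,0],[85,0.84,-0.09,0.42,0],[85,0.84,-0.09,0.42,0],[85,0.84,-0.09,0.42,0],[85,0.84,-0.09,0.42,0],[85,0.84,-0.09,0.42,0],[85,0.84,-0.09,0.42,0],[85,0.84,-0.09,0.42,0],[85,0.84,-0.09,0.42,0],[85,0.84,-0.09,0.42,0],[85,0.84,-0.09,0.42,0],[85,0.84,-0.09,0.42,0],[85,0.84,-0.09,0.42,0]]'; python3 s.py; python3 to.py .485 -.066 .255
```

```text
time_s: 6.4
eef_pos: [0.5573, -0.0634, 0.3757]
orientation: [0.067, 0.953, -0.022, 0.295]
force: [0.1, 0.2, 0.1]
grip_width: 0.0849
[ 0.5573 -0.0634  0.3757] [[-0.817, 0.14, 0.559], [0.114, 0.99, -0.081], [-0.565, -0.002, -0.825]] [ 0.414 -0.263 -0.655  0.477 -0.71  -2.416] 6.4
tool units total [ 3.17 -0.31  1.49] rows 4.0 per [ 0.793 -0.078  0.371]
lean deg 34.401353403577424 az -8.263600786726455 y_z -0.0023787198714225397 G [ 0.5466 -0.0619  0.3914]
```

```bash
python3 -m jog '[[85,0.79,-0.08,0.37,0],[85,0.79,-0.08,0.37,0],[85,0.79,-0.08,0.37,0],[85,0.4,-0.04,0.2,0],[85,0,0,0,0]]'; python3 s.py; python3 to.py .5635 -.0794 .137
```

```text
time_s: 6.9
eef_pos: [0.4897, -0.0644, 0.2686]
orientation: [0.063, 0.952, -0.019, 0.299]
force: [0.0, -0.5, 1.0]
grip_width: 0.085
[ 0.4897 -0.0644  0.2686] [[-0.813, 0.131, 0.568], [0.109, 0.991, -0.074], [-0.572, 0.002, -0.82]] [ 0.407 -0.339 -1.016  0.724 -0.457 -2.697] 6.9
tool units total [ 0.34 -0.13  3.77] rows 4.0 per [ 0.086 -0.034  0.943]
lean deg 34.91996769840879 az -7.40568732970945 y_z 0.001715466951396294 G [ 0.479  -0.063   0.2841]
```

```bash
python3 -m jog '[[85,0.09,-0.03,0.9,0],[85,0.09,-0.03,0.9,0],[85,0.09,-0.03,0.9,0]]'; python3 to.py .5635 -.0794 .137; python3 s.py
```

```text
time_s: 7.2
eef_pos: [0.5559, -0.0796, 0.2109]
orientation: [0.057, 0.958, -0.006, 0.283]
force: [1.0, 1.1, 1.2]
grip_width: 0.0852
tool units total [ 0.84 -0.01  1.65] rows 2.0 per [ 0.421 -0.005  0.827]
lean deg 32.84588449425771 az -4.680132000045029 y_z 0.019853613138337903 G [ 0.5456 -0.0788  0.2268]
[ 0.5559 -0.0796  0.2109] [[-0.834, 0.112, 0.541], [0.105, 0.993, -0.044], [-0.542, 0.02, -0.84]] [ 0.161 -0.108 -1.015  0.901 -0.167 -2.707] 7.2
```

```bash
cat > fk.py <<'E'
from h import *
from scipy.optimize import least_squares
D=[([-.8209,.3593,.0111,-.0003,-1.2241,-.2881],[.3005,-.6039,.2304]),
([-0.8217685,0.33015175,0.4897787,-0.00374468,-1.75180771,-0.76863721],[.2997,-.6019,.4677]),
([.241,-.027,.079,-.021,-1.689,-1.84],[.4719,-.0733,.472]),
([.146,.507,.78,-.022,-1.85,-1.74],[.7562,-.0744,.4722]),
([.13,.798,1.244,-.019,-2.036,-1.726],[.8603,-.0747,.4418]),
([.19,.639,1.252,.077,-1.968,-1.743],[.8353,-.061,.5963]),
([.28,.484,1.251,.238,-1.819,-1.879],[.8057,-.0511,.7689]),
([.414,-.263,-.655,.477,-.71,-2.416],[.5573,-.0634,.3757]),
([.407,-.339,-1.016,.724,-.457,-2.697],[.4897,-.0644,.2686]),
([.161,-.108,-1.015,.901,-.167,-2.707],[.5559,-.0796,.2109])]
E3=R.from_euler
def fk(q,P):
    c,r0,z0,a,e,b,L,s4,s6,o6,y0=P
    A=E3('z',q[0]-c)
    B=A*E3('y',q[1]); C=A*E3('y',q[1]-q[2]); 
    p=A.apply([r0,y0,z0])+B.apply([0,0,a])+C.apply([b,0,e])
    W=C*E3('x',s4*q[3])*E3('y',-q[4])   # local x = tool z
    T=W*R.from_matrix(np.array([[0,0,1],[0,1,0],[-1,0,0]]))*E3('z',s6*q[5]+o6)
    return p+W.apply([L,0,0]),T,p
def fit():
    best=None
    for s4 in(1,-1):
        f=lambda x:np.concatenate([fk(q,[*x[:7],s4,1,0,x[7]])[0]-t for q,t in D])
        r=least_squares(f,[.287,.05,.35,.4,0,.4,.25,0])
        if best is None or r.cost<best[0]: best=(r.cost,s4,r.x,r.fun)
    return best
if __name__=='__main__':
    c,s4,x,f=fit();print(s4,np.round(x,4),'rms',np.sqrt((f**2).mean()))
    P=[*x[:7],s4,1,0,x[7]]
    s=read_state();p,T,w=fk(s['joints'],P);print(p,s['eef_pos']);print((T.inv()*R.from_quat(s['orientation'])).as_rotvec())
E
python3 fk.py
```

```text
-1 [ 0.1262  0.0966  0.2735  0.5646  0.0332  0.3992  0.4151 -0.0916] rms 0.0235529635559211
[ 0.53123119 -0.12734198  0.19219994] [ 0.55587793 -0.07961383  0.21087522]
[-0.02815017  0.08664597 -2.5449095 ]
```

```bash
sed -i 's/\[.287,.05,.35,.4,0,.4,.25,0\]/[0,.05,.35,.4,0,.4,.25,-.188]/' fk.py; python3 fk.py
```

```text
-1 [ 0.1262  0.0966  0.2735  0.5646  0.0332  0.3992  0.4151 -0.0916] rms 0.023552963556189074
[ 0.531231   -0.12734215  0.19219993] [ 0.55587793 -0.07961383  0.21087522]
[-0.02814985  0.08664498 -2.54490834]
```

```bash
cat > fk.py <<'E'
from h import *
from scipy.optimize import least_squares
exec(open('data.py').read())
E3=R.from_euler
def fk(q,x,s4=1):
    c,r0,z0,a,e,b,L,y1,y4,o6,z4=x
    A=E3('z',q[0]-c);B=A*E3('y',q[1]); C=A*E3('y',q[1]-q[2]); C4=C*E3('x',s4*q[3])
    p=A.apply([r0,y1,z0])+B.apply([0,0,a])+C.apply([b,0,e])+C4.apply([0,y4,z4])
    W=C4*E3('y',-q[4])
    T=W*R.from_matrix(np.array([[0,0,1],[0,1,0],[-1,0,0]]))*E3('z',S6*q[5]+o6)
    return p+W.apply([L,0,0]),T,p
S6=1
def fit():
    best=None
    global S6
    for s4 in(1,-1):
     for S in (1,-1):
      for o in (0,1.57,3.14,-1.57):
        S6=S
        def f(x):
            o=[]
            for q,t,Q in D:
                p,T,_=fk(q,x,s4); o.append(p-t)
                if Q is not None:o.append(.2*(T.inv()*R.from_quat(Q)).as_rotvec())
            return np.concatenate(o)
        r=least_squares(f,[0,.05,.35,.4,0,.4,.25,0,-.188,o,0])
        if best is None or r.cost<best[0]: best=(r.cost,s4,S,r.x,r.fun)
    S6=best[2]
    return best
if __name__=='__main__':
    c,s4,S,x,f=fit();print(s4,S,np.round(x,4),'rms',np.sqrt((f**2).mean()),np.round(f,3))
    np.save('P.npy',np.r_[x,s4,S])
E
cat > data.py <<'E'
D=[([-.8209,.3593,.0111,-.0003,-1.2241,-.2881],[.3005,-.6039,.2304],[-.228786,.973476,.000735,-.00024]),
([-0.8217685,0.33015175,0.4897787,-0.00374468,-1.75180771,-0.76863721],[.2997,-.6019,.4677],[.009,1,.009,-.006]),
([.241,-.027,.079,-.021,-1.689,-1.84],[.4719,-.0733,.472],[.013,1,.008,-.009]),
([.146,.507,.78,-.022,-1.85,-1.74],[.7562,-.0744,.4722],[.008,1,.01,-.005]),
([.13,.798,1.244,-.019,-2.036,-1.726],[.8603,-.0747,.4418],[.008,1,.007,-.011]),
([.19,.639,1.252,.077,-1.968,-1.743],[.8353,-.061,.5963],[.01,.994,-.014,.111]),
([.28,.484,1.251,.238,-1.819,-1.879],[.8057,-.0511,.7689],[.072,.959,-.025,.274]),
([.414,-.263,-.655,.477,-.71,-2.416],[.5573,-.0634,.3757],[.067,.953,-.022,.295]),
([.407,-.339,-1.016,.724,-.457,-2.697],[.4897,-.0644,.2686],[.063,.952,-.019,.299]),
([.161,-.108,-1.015,.901,-.167,-2.707],[.5559,-.0796,.2109],[.057,.958,-.006,.283])]
E
python3 fk.py
```

```text
-1 -1 [ 2.0000e-04 -1.0000e-04  1.9820e-01  6.0190e-01  4.0000e-04  4.6360e-01
  3.7320e-01  4.0000e-04 -1.9200e-01  4.7122e+00 -4.0000e-04] rms 0.0001596296152533255 [ 0.  0. -0. -0. -0. -0. -0.  0. -0.  0. -0. -0. -0. -0. -0.  0.  0.  0.
  0. -0.  0. -0.  0. -0.  0.  0.  0.  0.  0. -0.  0. -0.  0.  0.  0.  0.
  0.  0. -0. -0. -0.  0. -0.  0.  0.  0.  0.  0.  0.  0.  0.  0.  0.  0.
 -0. -0. -0. -0. -0.  0.]
```

```bash
cat > ik.py <<'E'
import fk; from fk import *
_P=np.load('P.npy');X=_P[:11];s4=_P[11];fk.S6=_P[12]
lo=np.array([-3.07,-1.43,-1.02,-3.03,-3.05,-3.03]);hi=np.array([3.07,2.12,1.25,1.67,0,3.03])
def ori(lean,az):
    l,a=np.radians([lean,az]);z=np.array([np.sin(l)*np.cos(a),np.sin(l)*np.sin(a),-np.cos(l)])
    y=np.array([-np.sin(a),np.cos(a),0]);return R.from_matrix(np.stack([np.cross(y,z),y,z],1))
def ik(t,O,q0=None):
    best=None
    seeds=[np.array(q0)] if q0 is not None else [np.array([.2,j2,j3,j4,j5,-1.8]) for j2 in(.2,.8) for j3 in(-.5,.3) for j4 in(0.,.8,-.8) for j5 in(-1,-.4)]
    for q in seeds:
        def f(q):
            p,T,_=fk.fk(q,X,s4);return np.r_[p-t,.2*(T.inv()*O).as_rotvec()]
        r=least_squares(f,np.clip(q,lo+.011,hi-.011),bounds=(lo+.01,hi-.01))
        if best is None or r.cost<best.cost:best=r
        if best.cost<1e-9:break
    return best.x,np.sqrt(2*best.cost)
E
python3 - <<'E'
from ik import *
def G(g,O): return np.array(g)+.019*O.as_matrix()[:,2]
tg={'can':(.5536,-.0777,.153),'canup':(.5536,-.0777,.30),'mat':(.457,-.352,.12),'matup':(.457,-.352,.3),'tin':(.6734,-.0759,.125),'tinup':(.6734,-.0759,.145),'tinout':(.55,-.076,.16),'tinout2':(.55,-.076,.3),'tray':(.472,.309,.095),'trayup':(.472,.309,.25)}
for lean in(0,22,26,30,34,38,42):
  for az in(-8,):
    O=ori(lean,az)
    print(lean,az,{k:(round(e*1000,1),round(q[4],2),round(q[2],2)) for k,v in tg.items() for q,e in[ik(G(v,O),O)]})
E
```

```text
Traceback (most recent call last):
  File "ik.py", line 13, in ik
    r=least_squares(f,np.clip(q,lo+.011,hi-.011),bounds=(lo+.01,hi-.01))
  File "ik.py", line 12, in f
    p,T,_=fk.fk(q,X,s4);return np.r_[p-t,.2*(T.inv()*O).as_rotvec()]
          ^^^^^
AttributeError: 'function' object has no attribute 'fk'
```

```bash
sed -i '1s/.*/import fk as K; from h import *; from scipy.optimize import least_squares/; s/fk\.S6/K.S6/; s/fk\.fk/K.fk/' ik.py
cat > t.py <<'E'
from ik import *
import sys
def G(g,O): return np.array(g)+.019*O.as_matrix()[:,2]
tg={'can':(.5536,-.0777,.153),'canup':(.5536,-.0777,.30),'mat':(.457,-.352,.12),'matup':(.457,-.352,.3),'tin':(.6734,-.0759,.125),'tinup':(.6734,-.0759,.145),'tinout':(.55,-.076,.16),'tinout2':(.55,-.076,.3),'tray':(.472,.309,.095),'trayup':(.472,.309,.25)}
if __name__=='__main__':
 for az in(-8,0):
  for lean in(0,22,26,30,34,38):
    O=ori(lean,az)
    print(lean,az,{k:(round(e*1000,1),round(q[4],2),round(q[2],2)) for k,v in tg.items() for q,e in[ik(G(v,O),O)]})
E
python3 t.py
```

```text
0 -8 {'can': (np.float64(0.0), np.float64(-0.94), np.float64(-0.38)), 'canup': (np.float64(0.0), np.float64(-1.26), np.float64(-0.17)), 'mat': (np.float64(0.0), np.float64(-0.88), np.float64(-0.38)), 'matup': (np.float64(0.0), np.float64(-1.27), np.float64(-0.13)), 'tin': (np.float64(0.0), np.float64(-0.98), np.float64(-0.14)), 'tinup': (np.float64(0.0), np.float64(-1.02), np.float64(-0.12)), 'tinout': (np.float64(0.0), np.float64(-0.95), np.float64(-0.38)), 'tinout2': (np.float64(0.0), np.float64(-1.26), np.float64(-0.18)), 'tray': (np.float64(0.0), np.float64(-0.81), np.float64(-0.43)), 'trayup': (np.float64(0.0), np.float64(-1.16), np.float64(-0.24))}
22 -8 {'can': (np.float64(0.0), np.float64(-0.32), np.float64(-0.86)), 'canup': (np.float64(0.0), np.float64(-0.77), np.float64(-0.55)), 'mat': (np.float64(0.0), np.float64(-0.46), np.float64(-0.56)), 'matup': (np.float64(0.0), np.float64(-0.87), np.float64(-0.34)), 'tin': (np.float64(0.0), np.float64(-0.31), np.float64(-0.64)), 'tinup': (np.float64(0.0), np.float64(-0.37), np.float64(-0.59)), 'tinout': (np.float64(0.0), np.float64(-
[... 6183 characters left out ...]
loat64(-0.7), np.float64(-0.73))}
38 0 {'can': (np.float64(24.6), np.float64(-0.01), np.float64(-0.87)), 'canup': (np.float64(0.0), np.float64(-0.29), np.float64(-0.88)), 'mat': (np.float64(0.0), np.float64(-0.54), np.float64(-0.44)), 'matup': (np.float64(0.0), np.float64(-0.76), np.float64(-0.33)), 'tin': (np.float64(20.7), np.float64(-0.01), np.float64(-0.63)), 'tinup': (np.float64(20.5), np.float64(-0.01), np.float64(-0.68)), 'tinout': (np.float64(24.8), np.float64(-0.01), np.float64(-0.91)), 'tinout2': (np.float64(0.0), np.float64(-0.3), np.float64(-0.89)), 'tray': (np.float64(29.4), np.float64(-0.01), np.float64(-0.8)), 'trayup': (np.float64(46.9), np.float64(-0.67), np.float64(-0.75))}
```

```bash
cat > t2.py <<'E'
from t import *
F=R.from_euler('z',180,degrees=True)
for az in(-8,0,8,16):
  for lean in(22,26,30):
    O=ori(lean,az)*F
    print(lean,az,' '.join(f'{k}:{e*1000:.0f}/{q[2]:.2f}/{q[3]:.2f}/{q[4]:.2f}/{q[5]:.2f}' for k,v in tg.items() for q,e in[ik(G(v,O),O)]))
E
python3 t2.py
```

```text
22 -8 can:0/-0.86/0.49/-0.32/0.72 canup:0/-0.55/0.24/-0.77/0.97 mat:0/-0.56/-0.20/-0.46/1.98 matup:0/-0.34/-0.12/-0.87/1.87 tin:0/-0.64/0.44/-0.31/0.81 tinup:0/-0.59/0.38/-0.37/0.87 tinout:0/-0.85/0.46/-0.35/0.74 tinout2:0/-0.56/0.24/-0.77/0.97 tray:0/-0.95/1.00/-0.41/-0.49 trayup:0/-0.64/0.50/-0.83/-0.03
26 -8 can:2/-1.01/0.94/-0.14/0.38 canup:0/-0.64/0.33/-0.67/0.89 mat:0/-0.56/-0.29/-0.41/2.08 matup:0/-0.37/-0.15/-0.80/1.91 tin:2/-0.87/1.61/-0.01/-0.06 tinup:0/-0.78/0.82/-0.17/0.50 tinout:0/-1.01/0.92/-0.16/0.39 tinout2:0/-0.65/0.33/-0.67/0.88 tray:1/-1.01/1.28/-0.41/-0.71 trayup:0/-0.72/0.63/-0.80/-0.16
30 -8 can:14/-1.01/0.93/-0.12/0.40 canup:0/-0.74/0.44/-0.56/0.77 mat:0/-0.56/-0.42/-0.38/2.23 matup:0/-0.40/-0.20/-0.73/1.96 tin:15/-0.87/1.66/-0.01/-0.10 tinup:9/-0.87/1.66/-0.01/-0.10 tinout:13/-1.01/0.91/-0.14/0.41 tinout2:0/-0.74/0.45/-0.56/0.76 tray:10/-1.01/1.33/-0.46/-0.77 trayup:0/-0.80/0.77/-0.77/-0.29
22 0 can:0/-0.79/0.29/-0.35/1.06 canup:0/-0.52/0.15/-0.77/1.21 mat:0/-0.49/-0.31/-0.55/2.24 matup:0/-0.29/-0.19/-0.93/2.08 tin:0/-0.56/0.23/-0.35/1.16 tinup:0/-0.53/0.20/-0
[... 1903 characters left out ...]
4/-0.83/1.68 tray:6/-1.01/1.17/-0.21/-0.12 trayup:0/-0.68/0.44/-0.68/0.46
26 16 can:0/-0.65/-0.12/-0.39/1.77 canup:0/-0.46/-0.06/-0.75/1.71 mat:0/-0.36/-0.52/-0.72/2.78 matup:0/-0.18/-0.38/-1.04/2.54 tin:0/-0.43/-0.16/-0.40/1.85 tinup:0/-0.41/-0.15/-0.44/1.83 tinout:0/-0.66/-0.11/-0.40/1.75 tinout2:0/-0.47/-0.06/-0.75/1.70 tray:18/-1.01/1.23/-0.22/-0.17 trayup:0/-0.78/0.60/-0.59/0.31
30 16 can:0/-0.68/-0.18/-0.31/1.84 canup:0/-0.50/-0.09/-0.67/1.73 mat:0/-0.35/-0.63/-0.74/2.91 matup:0/-0.18/-0.46/-1.03/2.63 tin:0/-0.45/-0.24/-0.33/1.93 tinup:0/-0.44/-0.22/-0.36/1.90 tinout:0/-0.68/-0.16/-0.32/1.82 tinout2:0/-0.51/-0.08/-0.66/1.72 tray:12/-0.83/-3.02/-0.01/-1.66 trayup:0/-0.89/0.81/-0.50/0.13
```

```bash
cat > sim.py <<'E'
from ik import *
vl=np.array([2.39,2.39,3.01,3.14,3.14,3.14])*.7*.1
lo2=lo+.0; hi2=hi+.0
def row(q,r,w,full=False):
    p,T,_=K.fk(q,X,s4);t=p+T.apply(np.array(r[:3])*.04);O=T*R.from_euler('z',6*r[3],degrees=True)
    def f(qq):
        a,b,_=K.fk(qq,X,s4);return np.r_[a-t,w*(b.inv()*O).as_rotvec()]
    l=np.maximum(lo2,q-vl);h=np.minimum(hi2,q+vl)
    return least_squares(f,np.clip(q,l+1e-6,h-1e-6),bounds=(l,h)).x
def lean(q):
    p,T,_=K.fk(q,X,s4);z=T.as_matrix()[:,2];return np.round(p,3),round(np.degrees(np.arccos(-z[2])),1),round(np.degrees(np.arctan2(z[1],z[0])),1),round(T.as_matrix()[2,1],3)
E
python3 - <<'E'
from sim import *
q0=np.array([.131,.82,1.25,-.010,-1.997,-1.723])
print('true .137 .801 1.248 -.002 -1.994 / .144 .775 1.252 .01 -1.993/ .152 .747 1.252 .021 -1.991 / 4 rows .19 .639 1.252 .077 -1.968')
for w in(.05,.1,.2,.3,.5,1):
    q=q0;o=[]
    for r in [[-.5,0,-1,0]]*3+[[-.6,0,-1,0]]*4: q=row(q,r,w);o.append(np.round(q[:5],3).tolist())
    print(w,o[0],o[1],o[2],o[6],lean(q))
E
```

```text
true .137 .801 1.248 -.002 -1.994 / .144 .775 1.252 .01 -1.993/ .152 .747 1.252 .021 -1.991 / 4 rows .19 .639 1.252 .077 -1.968
0.05 [0.144, 0.785, 1.25, 0.032, -1.92] [0.157, 0.751, 1.25, 0.071, -1.852] [0.172, 0.718, 1.25, 0.109, -1.791] [0.242, 0.595, 1.25, 0.266, -1.568] (array([ 0.936, -0.061,  0.734]), np.float64(40.2), np.float64(-10.1), np.float64(-0.101))
0.1 [0.143, 0.786, 1.25, 0.029, -1.926] [0.157, 0.753, 1.25, 0.067, -1.863] [0.171, 0.72, 1.25, 0.103, -1.805] [0.239, 0.597, 1.25, 0.255, -1.593] (array([ 0.931, -0.061,  0.724]), np.float64(38.6), np.float64(-10.1), np.float64(-0.097))
0.2 [0.142, 0.789, 1.25, 0.022, -1.945] [0.153, 0.757, 1.25, 0.053, -1.897] [0.166, 0.726, 1.25, 0.083, -1.852] [0.23, 0.606, 1.25, 0.217, -1.677] (array([ 0.912, -0.061,  0.691]), np.float64(32.9), np.float64(-10.0), np.float64(-0.084))
0.3 [0.14, 0.791, 1.25, 0.014, -1.964] [0.15, 0.762, 1.25, 0.037, -1.932] [0.161, 0.733, 1.25, 0.061, -1.902] [0.217, 0.62, 1.25, 0.17, -1.775] (array([ 0.89 , -0.061,  0.652]), np.float64(26.0), np.float64(-9.9), np.float64(-0.067))
0.5 [0.138, 0.795, 1.25, 0.003, -1.988] [0.145, 0.77, 1.25, 0.016, -1.98] [0.154, 0.745, 1.25, 0.03, -1.971] [0.194, 0.649, 1.25, 0.095, -1.925] (array([ 0.854, -0.061,  0.594]), np.float64(15.0), np.float64(-9.1), np.float64(-0.036))
1 [0.136, 0.798, 1.25, -0.006, -2.008] [0.141, 0.777, 1.25, -0.002, -2.019] [0.147, 0.756, 1.25, 0.003, -2.029] [0.171, 0.683, 1.25, 0.024, -2.056] (array([ 0.821, -0.06 ,  0.546]), np.float64(4.8), np.float64(-4.7), np.float64(-0.005))
```

```bash
cat > plan.py <<'E'
from sim import *
W=.52
s=read_state();q=s['joints'].copy()
for r in [[0,0,-1,0]]*3+[[0,0,0,1]]*30: q=row(q,r,W)
print('flip',lean(q),np.round(q,2))
tgt=np.array([np.sin(np.radians(28))*np.cos(np.radians(10)),np.sin(np.radians(28))*np.sin(np.radians(10))])
res=[]
import itertools
for dx,dy,dz in itertools.product((-1,-.5,0,.5),(-1,-.5,0,.5,1),(-1,-.5,0,.5,1)):
    if max(abs(dx),abs(dy),abs(dz))<1:continue
    d=np.array([dx,dy,dz]);d=d/np.linalg.norm(d)
    qq=q.copy()
    for i in range(22):
        T=K.fk(qq,X,s4)[1];qq=row(qq,[*(T.inv().apply(d)),0],W)
        p,T,_=K.fk(qq,X,s4);z=T.as_matrix()[:,2]
        if p[2]<.28 or p[0]<.3: break
        res.append((np.linalg.norm(z[:2]-tgt),(dx,dy,dz),i+1,lean(qq)))
res.sort(key=lambda r:r[0])
for r in res[:12]:print(r)
E
python3 plan.py
```

```text
flip (array([ 0.439, -0.262,  0.193]), np.float64(51.7), np.float64(27.4), np.float64(-0.163)) [-0.92  0.16 -0.34 -1.02 -1.13 -3.03]
```

```bash
sed -i 's/\[\[0,0,-1,0\]\]\*3+\[\[0,0,0,1\]\]\*30/[[-.5,0,-.8,-1]]*5+[[0,0,0,-1]]*25/' plan.py; python3 plan.py
```

```text
flip (array([ 0.55 , -0.056,  0.393]), np.float64(33.6), np.float64(-5.9), np.float64(-0.012)) [ 0.43 -0.28 -0.6   0.41 -0.78  0.79]
(np.float64(0.07753115773278259), (-1, 0, 0), 9, (array([ 0.308, -0.116,  0.392]), np.float64(27.7), np.float64(0.5), np.float64(-0.055)))
(np.float64(0.09044632215836577), (-1, 0, 0.5), 10, (array([ 0.313, -0.108,  0.573]), np.float64(27.3), np.float64(-1.1), np.float64(-0.044)))
(np.float64(0.09702359616276451), (-1, 0, 0), 8, (array([ 0.325, -0.101,  0.392]), np.float64(29.0), np.float64(-1.5), np.float64(-0.042)))
(np.float64(0.1044506200055897), (-1, 0, 0.5), 9, (array([ 0.327, -0.095,  0.555]), np.float64(28.6), np.float64(-2.6), np.float64(-0.034)))
(np.float64(0.1067715305566949), (-1, 0, 1), 14, (array([ 0.302, -0.107,  0.795]), np.float64(25.9), np.float64(-2.9), np.float64(-0.03)))
(np.float64(0.11073039425703742), (-1, 0, 1), 13, (array([ 0.313, -0.098,  0.766]), np.float64(26.9), np.float64(-3.6), np.float64(-0.026)))
(np.float64(0.11602264413915439), (-1, 0, 1), 12, (array([ 0.322, -0.09 ,  0.736]), np.float64(27.9), np.float64(-4.2), np.float64(-0.022)))
(np.float64(0.1166501235146562), (-1, 0, 0), 7, (array([ 0.339, -0.087,  0.392]), np.float64(30.3), np.float64(-3.1), np.float64(-0.032)))
(np.float64(0.11906295695481026), (-1, 0, 0.5), 8, (array([ 0.338, -0.084,  0.537]), np.float64(29.9), np.float64(-3.7), np.float64(-0.028)))
(np.float64(0.12090965271960442), (-1, 0, -0.5), 7, (array([ 0.341, -0.075,  0.288]), np.float64(30.1), np.float64(-3.8), np.float64(-0.027)))
(np.float64(0.12253151038513585), (-1, 0, 1), 11, (array([ 0.331, -0.083,  0.707]), np.float64(29.0), np.float64(-4.6), np.float64(-0.02)))
(np.float64(0.13002431245315926), (-1, 0.5, 0), 8, (array([0.345, 0.073, 0.392]), np.float64(30.0), np.float64(-5.0), np.float64(-0.018)))
```

```bash
sed -i 's/(-1,-.5,0,.5),(-1,-.5,0,.5,1),(-1,-.5,0,.5,1)/(-1,),(-.6,-.4,-.2,-.1,0,.1,.2),(-.2,0,.2,.4)/; s/p\[0\]<.3:/p[0]<.24:/; s/radians(28)/radians(26)/g; s/radians(10)/radians(6)/g' plan.py; python3 plan.py
```

```text
flip (array([ 0.55 , -0.056,  0.393]), np.float64(33.6), np.float64(-5.9), np.float64(-0.012)) [ 0.43 -0.28 -0.6   0.41 -0.78  0.79]
(np.float64(0.004536446469937918), (-1, 0, 0), 11, (array([ 0.256, -0.148,  0.392]), np.float64(26.2), np.float64(5.5), np.float64(-0.086)))
(np.float64(0.010372319428609398), (-1, 0, 0.2), 11, (array([ 0.265, -0.143,  0.479]), np.float64(26.0), np.float64(4.6), np.float64(-0.08)))
(np.float64(0.011124461196835082), (-1, 0, -0.2), 11, (array([ 0.263, -0.145,  0.304]), np.float64(26.5), np.float64(4.9), np.float64(-0.083)))
(np.float64(0.014175056771320978), (-1, 0, 0.4), 12, (array([ 0.26 , -0.145,  0.572]), np.float64(25.3), np.float64(4.7), np.float64(-0.079)))
(np.float64(0.026456273869366338), (-1, 0, 0), 10, (array([ 0.285, -0.133,  0.392]), np.float64(26.8), np.float64(3.0), np.float64(-0.071)))
(np.float64(0.028520547680386796), (-1, 0, 0.4), 11, (array([ 0.285, -0.13 ,  0.557]), np.float64(26.0), np.float64(2.3), np.float64(-0.064)))
(np.float64(0.032056840432677), (-1, 0, 0.2), 10, (array([ 0.291, -0.128,  0.471]), np.float64(26.7), np.float64(2.1), np.float64(-0.065)))
(np.float64(0.03297359717024699), (-1, 0, -0.2), 10, (array([ 0.29 , -0.129,  0.312]), np.float64(27.1), np.float64(2.5), np.float64(-0.068)))
(np.float64(0.04590924243259482), (-1, 0.1, -0.2), 11, (array([ 0.311, -0.077,  0.305]), np.float64(24.1), np.float64(1.3), np.float64(-0.054)))
(np.float64(0.0490681239479423), (-1, 0, 0.4), 10, (array([ 0.306, -0.115,  0.542]), np.float64(27.0), np.float64(0.0), np.float64(-0.051)))
(np.float64(0.04987567656411025), (-1, 0.1, -0.2), 10, (array([ 0.323, -0.069,  0.313]), np.float64(25.6), np.float64(-0.5), np.float64(-0.045)))
(np.float64(0.05082034791459484), (-1, 0.1, 0), 10, (array([ 0.32 , -0.071,  0.392]), np.float64(25.1), np.float64(-0.5), np.float64(-0.044)))
```

```bash
python3 -m jog '[[85,-0.5,0,-0.8,-1],[85,-0.5,0,-0.8,-1],[85,-0.5,0,-0.8,-1],[85,-0.5,0,-0.8,-1],[85,-0.5,0,-0.8,-1],[85,0,0,0,-1],[85,0,0,0,-1],[85,0,0,0,-1],[85,0,0,0,-1],[85,0,0,0,-1],[85,0,0,0,-1],[85,0,0,0,-1],[85,0,0,0,-1],[85,0,0,0,-1],[85,0,0,0,-1],[85,0,0,0,-1],[85,0,0,0,-1],[85,0,0,0,-1],[85,0,0,0,-1],[85,0,0,0,-1]]'; python3 s.py;  python3 -m jog '[[85,0,0,0,-1],[85,0,0,0,-1],[85,0,0,0,-1],[85,0,0,0,-1],[85,0,0,0,-1],[85,0,0,0,-1],[85,0,0,0,-1],[85,0,0,0,-1],[85,0,0,0,-1],[85,0,0,0,-1],[85,0,0,0,-1]]'; python3 s.py; python3 to.py .1 -.056 .45
```

```text
time_s: 9.2
eef_pos: [0.5556, -0.0668, 0.3964]
orientation: [0.816, -0.504, 0.253, -0.126]
force: [-0.6, -0.5, -0.4]
grip_width: 0.085
[ 0.5556 -0.0668  0.3964] [[0.365, -0.759, 0.54], [-0.886, -0.461, -0.049], [0.286, -0.461, -0.84]] [ 0.39  -0.259 -0.554  0.36  -0.789 -0.116] 9.2
time_s: 10.3
eef_pos: [0.5534, -0.0637, 0.4014]
orientation: [0.958, 0.054, 0.281, 0.037]
force: [0.1, 0.4, 0.1]
grip_width: 0.0852
[ 0.5534 -0.0637  0.4014] [[0.837, 0.083, 0.542], [0.125, -0.991, -0.04], [0.534, 0.101, -0.84]] [ 0.395 -0.267 -0.545  0.349 -0.8    1.107] 10.3
tool units total [-8.81 -1.01 -7.16] rows 12.0 per [-0.734 -0.084 -0.597]
lean deg 32.891469097302384 az -4.244653335945882 y_z 0.10108187555861817 G [ 0.5431 -0.0629  0.4174]
```

```bash
python3 -m jog '[[85,-0.75,-0.08,-0.61,0],[85,-0.75,-0.08,-0.61,0],[85,-0.75,-0.08,-0.61,0],[85,-0.75,-0.08,-0.61,0],[85,-0.75,-0.08,-0.61,0],[85,-0.75,-0.08,-0.61,0]]'; python3 s.py; python3 to.py .1 -.056 .45
```

```text
time_s: 10.9
eef_pos: [0.3609, -0.0588, 0.4224]
orientation: [0.96, 0.06, 0.272, 0.039]
force: [-0.7, 0.9, 1.3]
grip_width: 0.0849
[ 0.3609 -0.0588  0.4224] [[0.845, 0.093, 0.527], [0.135, -0.99, -0.042], [0.517, 0.106, -0.849]] [ 1.11  -0.784 -0.742  0.52  -1.409  0.553] 10.9
tool units total [-5.15 -0.61 -4.02] rows 7.0 per [-0.735 -0.087 -0.575]
lean deg 31.880866560410826 az -4.5229710999777595 y_z 0.10647938713370964 G [ 0.3509 -0.058   0.4385]
```

```bash
python3 - <<'E'
from sim import *
q0=read_state()['joints']
for d in([-1,0,.2],[-1,0,0],[-1,-.3,0],[-1,.3,0]):
    q=q0.copy();d=np.array(d)/np.linalg.norm(d)
    for i in range(9):
        T=K.fk(q,X,s4)[1];q=row(q,[*(T.inv().apply(d)),0],.52)
        if i>2:print(d.round(2),i+1,lean(q),np.round(q,2))
E
```

```text
[-0.98  0.    0.2 ] 4 (array([ 0.31 , -0.103,  0.454]), np.float64(26.3), np.float64(0.3), np.float64(0.057)) [ 1.05 -0.84 -0.58  0.39 -1.58  0.71]
[-0.98  0.    0.2 ] 5 (array([ 0.291, -0.118,  0.462]), np.float64(25.1), np.float64(2.7), np.float64(0.039)) [ 0.91 -0.83 -0.53  0.33 -1.57  0.85]
[-0.98  0.    0.2 ] 6 (array([ 0.266, -0.134,  0.469]), np.float64(24.3), np.float64(5.4), np.float64(0.02)) [ 0.75 -0.82 -0.48  0.25 -1.56  1.01]
[-0.98  0.    0.2 ] 7 (array([ 0.236, -0.148,  0.477]), np.float64(23.8), np.float64(8.1), np.float64(0.002)) [ 0.58 -0.81 -0.42  0.17 -1.58  1.17]
[-0.98  0.    0.2 ] 8 (array([ 0.201, -0.158,  0.485]), np.float64(23.6), np.float64(10.2), np.float64(-0.011)) [ 0.41 -0.81 -0.37  0.09 -1.61  1.33]
[-0.98  0.    0.2 ] 9 (array([ 0.164, -0.164,  0.493]), np.float64(23.6), np.float64(11.3), np.float64(-0.018)) [ 0.24 -0.81 -0.32  0.02 -1.65  1.48]
[-1.  0.  0.] 4 (array([ 0.309, -0.104,  0.422]), np.float64(26.2), np.float64(0.5), np.float64(0.055)) [ 1.03 -0.86 -0.65  0.39 -1.53  0.7 ]
[-1.  0.  0.] 5 (array([ 0.288, -0.12 ,  0.422]), np.float64(25.1),
[... 1720 characters left out ...]
-0.03 ,  0.423]), np.float64(23.7), np.float64(-2.3), np.float64(0.068)) [ 1.47 -0.84 -0.65  0.42 -1.72  0.3 ]
[-0.96  0.29  0.  ] 6 (array([ 0.316, -0.021,  0.423]), np.float64(21.9), np.float64(-2.3), np.float64(0.063)) [ 1.51 -0.83 -0.63  0.39 -1.75  0.27]
[-0.96  0.29  0.  ] 7 (array([ 0.308, -0.01 ,  0.423]), np.float64(20.1), np.float64(-2.5), np.float64(0.059)) [ 1.56 -0.82 -0.6   0.36 -1.79  0.22]
[-0.96  0.29  0.  ] 8 (array([0.298, 0.003, 0.424]), np.float64(18.3), np.float64(-3.1), np.float64(0.057)) [ 1.63 -0.81 -0.58  0.33 -1.83  0.15]
[-0.96  0.29  0.  ] 9 (array([0.288, 0.018, 0.424]), np.float64(16.6), np.float64(-4.4), np.float64(0.058)) [ 1.71 -0.81 -0.56  0.3  -1.87  0.06]
```

```bash
python3 -m jog '[[85,-0.75,0,-0.6,0],[85,-0.75,0,-0.6,0],[85,-0.75,0,-0.6,0],[85,-0.75,0,-0.6,0],[85,-0.75,0,-0.6,0]]'; python3 s.py; python3 to.py .1 -.056 .45
```

```text
time_s: 11.4
eef_pos: [0.3733, -0.0515, 0.4133]
orientation: [0.948, 0.041, 0.313, 0.027]
force: [0.2, -0.6, -0.1]
grip_width: 0.0851
[ 0.3733 -0.0515  0.4133] [[0.801, 0.061, 0.596], [0.095, -0.995, -0.025], [0.592, 0.077, -0.802]] [ 1.245 -0.853 -0.838  0.619 -1.416  0.368] 11.4
tool units total [-4.94 -0.23 -4.81] rows 7.0 per [-0.705 -0.033 -0.687]
lean deg 36.63329194058011 az -2.4476511393737352 y_z 0.07690281861227503 G [ 0.362  -0.051   0.4285]
```

```bash
python3 - <<'E'
from sim import *
q=np.array([.407,-.339,-1.016,.724,-.457,-2.697])
for i in range(3): q=row(q,[.09,-.03,.9,0],.52);print(lean(q),np.round(q,3))
print('current pushes sim')
q0=read_state()['joints']
import itertools
res=[]
tgt=np.array([np.sin(np.radians(26))*np.cos(np.radians(5)),np.sin(np.radians(26))*np.sin(np.radians(5))])
# go to several starting points then push at limits
for st in([.8,-.05,.55],[.8,.1,.55],[.8,-.2,.55],[.5,-.05,.3],[.5,.1,.3],[.5,-.2,.3]):
  O=R.from_quat(read_state()['orientation'])
  qs,e=ik(np.array(st),O,q0)
  if e>.002: print(st,'err',e);
  for d in itertools.product((-1,0,1),(-1,0,1),(-1,0,1)):
    if not any(d):continue
    dd=np.array(d)/np.linalg.norm(d);q=qs.copy()
    for i in range(12):
        T=K.fk(q,X,s4)[1];q=row(q,[*(T.inv().apply(dd)),0],.52)
        p,T,_=K.fk(q,X,s4);z=T.as_matrix()[:,2]
        if p[2]<.25 or (p[0]>.58 and p[2]<.4):break
        res.append((round(np.linalg.norm(z[:2]-tgt),3),st,d,i+1,lean(q),np.round(q,2)))
res.sort(key=lambda r:r[0])
seen={}
for r in res:
    k=(tuple(r[1]),r[2])
    if k in seen:continue
    seen[k]=1;print(r)
    if len(seen)>9:break
E
```

```text
(array([ 0.511, -0.07 ,  0.246]), np.float64(33.9), np.float64(-6.8), np.float64(0.006)) [ 0.321 -0.255 -1.02   0.762 -0.351 -2.685]
(array([ 0.532, -0.075,  0.223]), np.float64(32.8), np.float64(-6.1), np.float64(0.011)) [ 0.243 -0.173 -1.02   0.813 -0.258 -2.685]
(array([ 0.551, -0.081,  0.2  ]), np.float64(31.6), np.float64(-5.3), np.float64(0.018)) [ 0.165 -0.095 -1.02   0.891 -0.172 -2.709]
current pushes sim
(np.float64(0.045), [0.5, -0.2, 0.3], (-1, 1, 0), 12, (array([0.332, 0.092, 0.304]), np.float64(28.8), np.float64(3.8), np.float64(0.02)), array([ 1.9 , -0.83, -0.96,  0.48, -1.58, -0.25]))
(np.float64(0.059), [0.5, -0.05, 0.3], (-1, 0, 1), 12, (array([ 0.306, -0.119,  0.64 ]), np.float64(29.8), np.float64(4.9), np.float64(0.01)), array([ 0.89, -0.7 , -0.14,  0.37, -1.73,  0.93]))
(np.float64(0.062), [0.5, -0.05, 0.3], (-1, 1, -1), 5, (array([0.418, 0.06 , 0.254]), np.float64(29.0), np.float64(-0.1), np.float64(0.046)), array([ 0.96, -0.45, -1.02,  0.59, -0.79,  0.33]))
(np.float64(0.069), [0.5, -0.05, 0.3], (-1, 0, 0), 9, (array([ 0.272, -0.138,  0.309]), np.float64(30.0),
[... 544 characters left out ...]
0.114, 0.253]), np.float64(29.8), np.float64(-4.8), np.float64(0.081)), array([ 1.13, -0.39, -1.02,  0.66, -0.86,  0.1 ]))
(np.float64(0.105), [0.5, -0.05, 0.3], (-1, 0, -1), 3, (array([ 0.434, -0.065,  0.252]), np.float64(32.6), np.float64(1.4), np.float64(0.04)), array([ 0.48, -0.46, -1.02,  0.48, -0.54,  0.83]))
(np.float64(0.112), [0.5, 0.1, 0.3], (-1, 0, 0), 8, (array([0.305, 0.126, 0.307]), np.float64(30.6), np.float64(-5.6), np.float64(0.089)), array([ 2.13, -0.75, -0.94,  0.42, -1.71, -0.49]))
(np.float64(0.125), [0.5, 0.1, 0.3], (-1, -1, 0), 8, (array([ 0.311, -0.142,  0.317]), np.float64(33.6), np.float64(-0.6), np.float64(0.057)), array([ 0.84, -0.97, -0.96,  0.46, -1.21,  0.74]))
```

```bash
cat > p2.py <<'E'
from sim import *
import itertools,sys
q0=read_state()['joints'];res=[]
tgt=np.array([np.sin(np.radians(26))*np.cos(np.radians(6)),np.sin(np.radians(26))*np.sin(np.radians(6))])
O=R.from_quat(read_state()['orientation'])
for st in([.48,-.05,.28],[.48,.05,.28],[.48,-.0,.32],[.45,.1,.3]):
  qs,e=ik(np.array(st),O,q0)
  for d in itertools.product((-1,-.5,0),(-1,-.5,0,.5,1),(-1,-.5,0)):
    if not any(d):continue
    dd=np.array(d)/np.linalg.norm(d);q=qs.copy()
    for i in range(12):
        T=K.fk(q,X,s4)[1];q=row(q,[*(T.inv().apply(dd)),0],.52)
        p,T,_=K.fk(q,X,s4);z=T.as_matrix()[:,2]
        if p[2]<.15 or (p[2]<.24 and (p[0]>.46 or p[1]<-.04)) or q[0]>1.0:break
        res.append((round(np.linalg.norm(z[:2]-tgt),3),st,d,i+1,lean(q),np.round(q,2)))
res.sort(key=lambda r:r[0])
seen={}
for r in res:
    k=(tuple(r[1]),r[2])
    if k in seen:continue
    seen[k]=1;print(r)
    if len(seen)>9:break
E
python3 p2.py
```

```text
(np.float64(0.004), [0.48, -0.0, 0.32], (-0.5, 0, -1), 6, (array([ 0.425, -0.023,  0.201]), np.float64(25.8), np.float64(5.6), np.float64(0.003)), array([ 0.58, -0.36, -1.02,  0.4 , -0.54,  0.79]))
(np.float64(0.007), [0.48, -0.05, 0.28], (-0.5, 0.5, -1), 5, (array([0.446, 0.007, 0.201]), np.float64(26.4), np.float64(6.4), np.float64(-0.001)), array([ 0.61, -0.31, -1.02,  0.46, -0.5 ,  0.7 ]))
(np.float64(0.011), [0.48, -0.05, 0.28], (-1, 0.5, -1), 5, (array([ 0.394, -0.01 ,  0.233]), np.float64(26.7), np.float64(5.9), np.float64(0.002)), array([ 0.75, -0.51, -1.02,  0.42, -0.73,  0.66]))
(np.float64(0.024), [0.48, -0.0, 0.32], (-1, 0, -1), 6, (array([ 0.361, -0.018,  0.251]), np.float64(26.1), np.float64(2.8), np.float64(0.022)), array([ 0.94, -0.66, -1.02,  0.43, -0.95,  0.52]))
(np.float64(0.024), [0.48, -0.0, 0.32], (-0.5, 0, -0.5), 6, (array([ 0.361, -0.018,  0.251]), np.float64(26.1), np.float64(2.8), np.float64(0.022)), array([ 0.94, -0.66, -1.02,  0.43, -0.95,  0.52]))
(np.float64(0.031), [0.48, 0.05, 0.28], (-1, -0.5, -1), 5, (array([ 0.39 , -0.028,  0.23 ]), np.float64(26.0
[... 178 characters left out ...]
), np.float64(26.0), np.float64(1.6), np.float64(0.031)), array([ 0.88, -0.27, -1.02,  0.62, -0.6 ,  0.31]))
(np.float64(0.038), [0.48, -0.05, 0.28], (-1, 0, -0.5), 6, (array([ 0.313, -0.096,  0.247]), np.float64(28.2), np.float64(8.1), np.float64(-0.013)), array([ 0.72, -0.83, -1.02,  0.32, -0.98,  0.84]))
(np.float64(0.039), [0.48, -0.05, 0.28], (-1, 1, -1), 5, (array([0.405, 0.054, 0.245]), np.float64(27.3), np.float64(1.8), np.float64(0.03)), array([ 0.96, -0.47, -1.02,  0.54, -0.8 ,  0.37]))
(np.float64(0.039), [0.48, -0.05, 0.28], (-0.5, 0.5, -0.5), 5, (array([0.405, 0.054, 0.245]), np.float64(27.3), np.float64(1.8), np.float64(0.03)), array([ 0.96, -0.47, -1.02,  0.54, -0.8 ,  0.37]))
```

```bash
python3 to.py .48 0 .32
```

```text
tool units total [ 0.88 -1.3   3.43] rows 4.0 per [ 0.22  -0.325  0.857]
lean deg 36.63329194058011 az -2.4476511393737352 y_z 0.07690281861227503 G [ 0.362  -0.051   0.4285]
```

```bash
python3 -m jog '[[85,0.22,-0.32,0.86,0],[85,0.22,-0.32,0.86,0],[85,0.22,-0.32,0.86,0],[85,0.22,-0.32,0.86,0],[85,0,0,0,0]]'; python3 s.py; python3 to.py .48 0 .32;python3 p2.py | head -4
```

```text
time_s: 11.9
eef_pos: [0.4686, -0.0024, 0.3301]
orientation: [0.948, 0.045, 0.314, 0.024]
force: [-0.3, -0.9, 0.3]
grip_width: 0.0851
[ 0.4686 -0.0024  0.3301] [[0.799, 0.071, 0.598], [0.101, -0.995, -0.016], [0.593, 0.073, -0.802]] [ 0.685 -0.473 -0.94   0.652 -0.699  0.56 ] 11.9
tool units total [ 0.08 -0.06  0.37] rows 1.0 per [ 0.083 -0.058  0.372]
lean deg 36.718932850259144 az -1.54249533579878 y_z 0.07318744893672213 G [ 0.4572 -0.0021  0.3454]
(np.float64(0.011), [0.48, -0.0, 0.32], (-0.5, 0, -1), 6, (array([ 0.425, -0.026,  0.199]), np.float64(26.2), np.float64(7.3), np.float64(-0.005)), array([ 0.56, -0.36, -1.02,  0.38, -0.52,  0.84]))
(np.float64(0.012), [0.48, -0.0, 0.32], (-1, 0, -1), 6, (array([ 0.361, -0.021,  0.249]), np.float64(26.4), np.float64(4.6), np.float64(0.014)), array([ 0.9 , -0.65, -1.02,  0.42, -0.92,  0.57]))
(np.float64(0.012), [0.48, -0.0, 0.32], (-0.5, 0, -0.5), 6, (array([ 0.361, -0.021,  0.249]), np.float64(26.4), np.float64(4.6), np.float64(0.014)), array([ 0.9 , -0.65, -1.02,  0.42, -0.92,  0.57]))
(np.float64(0.018), [0.48, 0.05, 0.28], (-1, -0.5, -1), 5, (array([ 0.39 , -0.03 ,  0.229]), np.float64(26.2), np.float64(3.6), np.float64(0.02)), array([ 0.7 , -0.51, -1.02,  0.4 , -0.73,  0.72]))
```

```bash
python3 -m jog '[[85,-0.87,-0.1,0.47,0],[85,-0.87,-0.1,0.47,0],[85,-0.84,-0.08,0.5,0]]'; python3 s.py; python3 to.py .48 0 .32;python3 -m jog '[[85,-0.84,-0.06,0.54,0],[85,-0.84,-0.05,0.54,0]]'; python3 s.py; python3 to.py .48 0 .32
```

```text
time_s: 12.2
eef_pos: [0.4445, -0.0165, 0.2716]
orientation: [0.958, 0.042, 0.282, 0.015]
force: [0.0, 0.3, -1.3]
grip_width: 0.0849
[ 0.4445 -0.0165  0.2716] [[0.837, 0.072, 0.543], [0.089, -0.996, -0.005], [0.54, 0.052, -0.84]] [ 0.652 -0.461 -1.016  0.598 -0.632  0.586] 12.2
tool units total [ 1.43 -0.28 -0.54] rows 2.0 per [ 0.716 -0.142 -0.268]
lean deg 32.86028800278386 az -0.49019725699637956 y_z 0.05196477990808088 G [ 0.4342 -0.0164  0.2876]
time_s: 12.4
eef_pos: [0.4319, -0.034, 0.2379]
orientation: [0.966, 0.043, 0.255, 0.002]
force: [0.2, -0.1, -1.0]
grip_width: 0.0852
[ 0.4319 -0.034   0.2379] [[0.867, 0.081, 0.492], [0.083, -0.996, 0.017], [0.492, 0.026, -0.87]] [ 0.581 -0.428 -1.016  0.48  -0.587  0.728] 12.4
tool units total [ 2.12 -0.7  -1.18] rows 3.0 per [ 0.707 -0.232 -0.393]
lean deg 29.501134303662123 az 2.01494372853873 y_z 0.026037068671497295 G [ 0.4226 -0.0343  0.2545]
```

```bash
python3 -m jog '[[85,-0.8,-0.1,0.58,0],[85,-0.8,-0.1,0.58,0]]'; python3 s.py; python3 to.py .48 0 .32
```

```text
time_s: 12.6
eef_pos: [0.4195, -0.0508, 0.1998]
orientation: [0.972, 0.044, 0.23, -0.014]
force: [0.6, 0.6, -0.1]
grip_width: 0.0846
[ 0.4195 -0.0508  0.1998] [[0.891, 0.092, 0.445], [0.079, -0.996, 0.048], [0.448, -0.008, -0.894]] [ 0.494 -0.374 -1.016  0.346 -0.521  0.901] 12.6
tool units total [ 2.79 -1.15 -1.95] rows 4.0 per [ 0.698 -0.287 -0.488]
lean deg 26.613358092811627 az 6.118312155399121 y_z -0.007524612820004752 G [ 0.4111 -0.0517  0.2168]
```

```bash
cat > t3.py <<'E'
from t import *
s=read_state();O=R.from_quat(s['orientation']);z=O.as_matrix()[:,2]
tg={'canpre':np.array([.5536,-.0777,.15])-.12*z,'can':(.5536,-.0777,.15),'canup':(.5536,-.0777,.30),'matup':(.46,-.352,.3),'mat':(.46,-.352,.116),'tinpre':np.array([.6734,-.0759,.125])-.12*z,'tin':(.6734,-.0759,.122),'tinout':(.58,-.076,.15),'tinout2':(.54,-.076,.3),'trayup':(.52,.31,.25),'tray':(.52,.31,.095),'tray2':(.5,.32,.095)}
q0=s['joints']
for k,v in tg.items():
    q,e=ik(G(v,O),O,q0);q0=q if e<.001 else q0;print(k,np.round(G(v,O),4),round(e*1000,1),np.round(q,2))
E
python3 t3.py; python3 to.py .5086 -.0826 .241
```

```text
canpre [ 0.5086 -0.0825  0.2403] 0.0 [ 0.28 -0.18 -0.72  0.14 -0.57  1.29]
can [ 0.5621 -0.0768  0.133 ] 0.0 [ 0.24  0.06 -0.85  0.28 -0.21  1.17]
canup [ 0.5621 -0.0768  0.283 ] 0.0 [ 0.25 -0.11 -0.55  0.1  -0.67  1.34]
matup [ 0.4685 -0.3511  0.283 ] 0.0 [-0.49  0.02 -0.26 -0.32 -0.93  2.3 ]
mat [ 0.4685 -0.3511  0.099 ] 0.0 [-0.52  0.22 -0.43 -0.49 -0.59  2.55]
tinpre [ 0.6284 -0.0807  0.2153] 0.0 [ 0.21  0.07 -0.54  0.09 -0.5   1.38]
tin [ 0.6819 -0.075   0.105 ] 0.0 [ 0.19  0.28 -0.6   0.17 -0.23  1.32]
tinout [ 0.5885 -0.0751  0.133 ] 0.0 [ 0.23  0.1  -0.78  0.24 -0.23  1.21]
tinout2 [ 0.5485 -0.0751  0.283 ] 0.0 [ 0.27 -0.14 -0.58  0.11 -0.67  1.32]
trayup [0.5285 0.3109 0.233 ] 0.0 [ 1.01  0.04 -0.72  0.65 -0.62  0.15]
tray [0.5285 0.3109 0.078 ] 5.9 [ 0.65  0.23 -0.99  1.66 -0.24 -0.61]
tray2 [0.5085 0.3209 0.078 ] 5.0 [ 0.69  0.21 -1.01  1.66 -0.25 -0.65]
tool units total [2.38 0.99 0.03] rows 3.0 per [0.794 0.33  0.011]
lean deg 26.613358092811627 az 6.118312155399121 y_z -0.007524612820004752 G [ 0.4111 -0.0517  0.2168]
```

```bash
python3 -m jog '[[85,0.79,0.33,-0.1,0],[85,0.79,0.33,-0.1,0],[85,0.79,0.33,-0.1,0],[85,0,0,0,0]]'; python3 s.py; python3 to.py .562 -.0768 .133
```

```text
time_s: 13.0
eef_pos: [0.5024, -0.0977, 0.2481]
orientation: [0.973, 0.036, 0.228, -0.011]
force: [-1.0, -1.3, 0.7]
grip_width: 0.085
[ 0.5024 -0.0977  0.2481] [[0.894, 0.076, 0.442], [0.065, -0.997, 0.039], [0.444, -0.006, -0.896]] [ 0.244 -0.193 -0.705  0.122 -0.608  1.317] 13.0
tool units total [ 0.09 -0.39  3.26] rows 4.0 per [ 0.022 -0.098  0.815]
lean deg 26.35026352004266 az 4.98983358679659 y_z -0.005573314742205109 G [ 0.494  -0.0985  0.2652]
```

```bash
python3 -m jog '[[85,0,-0.4,0.3,0],[85,0,0,0.6,0]]'; python3 s.py; python3 to.py .562 -.0768 .133
```

```text
time_s: 13.2
eef_pos: [0.5192, -0.086, 0.2177]
orientation: [0.973, 0.031, 0.231, -0.01]
force: [1.4, -0.3, -0.7]
grip_width: 0.0852
[ 0.5192 -0.086   0.2177] [[0.892, 0.065, 0.448], [0.055, -0.998, 0.034], [0.449, -0.006, -0.893]] [ 0.268 -0.138 -0.764  0.181 -0.494  1.226] 13.2
tool units total [ 0.02 -0.15  2.38] rows 3.0 per [ 0.005 -0.049  0.793]
lean deg 26.68401289157498 az 4.400501133618426 y_z -0.006031218755975124 G [ 0.5107 -0.0867  0.2347]
```

```bash
python3 - <<'E'
from h import *
p,d=cap('top','top1'); a=cv2.resize(p[130:300,190:360,::-1],None,fx=3.4,fy=3.4,interpolation=3)
cv2.imwrite('pics/crop2.png',a)
E
```

```text
(no output)
```

View pics/crop2.png

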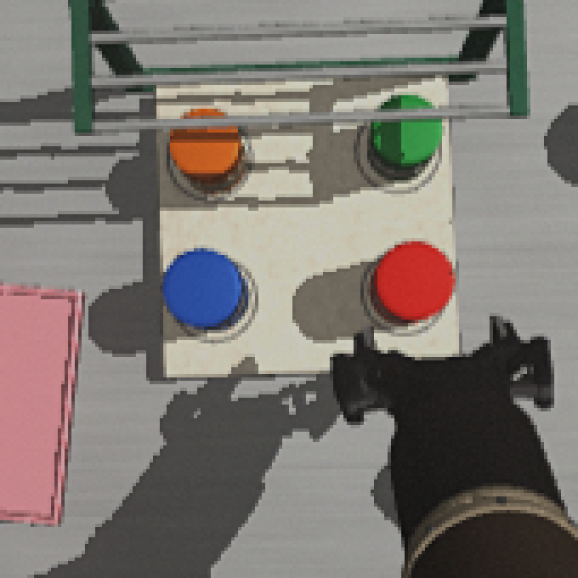

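The crop shows the open jaws straddling the red lid's line, shifted slightly right: fingers at about crop x 362 and 520, lid at 413. I'll correct y as I go down.

```bash
python3 -m jog '[[85,0,-0.15,0.6,0],[85,0,0,0.7,0]]'; python3 s.py; python3 to.py .562 -.0768 .133
```

```text
time_s: 13.45
eef_pos: [0.5416, -0.0826, 0.1667]
orientation: [0.973, 0.028, 0.23, -0.01]
force: [0.3, 0.7, -0.9]
grip_width: 0.0848
[ 0.5416 -0.0826  0.1667] [[0.893, 0.059, 0.446], [0.05, -0.998, 0.032], [0.447, -0.006, -0.894]] [ 0.253 -0.03  -0.834  0.261 -0.32   1.146] 13.45
tool units total [ 0.09 -0.11  0.99] rows 1.0 per [ 0.087 -0.109  0.985]
lean deg 26.569911308781528 az 4.0663435871626765 y_z -0.0061478853014989825 G [ 0.5331 -0.0832  0.1837]
```

```bash
python3 -m jog '[[85,0.05,-0.1,0.6,0],[85,0,-0.05,0.35,0],[85,0,0,0,0]]' ; python3 to.py .562 -.0768 .133; python3 -m jog '[[50,0,0,0,0],[50,0,0,0,0],[50,0,0,0,0],[50,0,0,0,0],[50,0,0,0,0],[50,0,0,0,0]]' 60; python3 s.py
```

```text
time_s: 13.75
eef_pos: [0.5579, -0.0814, 0.1274]
orientation: [0.974, 0.024, 0.226, -0.008]
force: [-0.2, -1.2, 0.1]
grip_width: 0.085
tool units total [ 0.16 -0.11 -0.08] rows 1.0 per [ 0.158 -0.111 -0.077]
lean deg 26.185058601665858 az 3.5443112686076947 y_z -0.005529451783415155 G [ 0.5495 -0.082   0.1445]
time_s: 14.35
eef_pos: [0.555, -0.0859, 0.1282]
orientation: [0.974, 0.021, 0.226, -0.007]
force: [-0.2, 0.2, -4.3]
grip_width: 0.0586
[ 0.555  -0.0859  0.1282] [[0.897, 0.044, 0.44], [0.038, -0.999, 0.024], [0.44, -0.005, -0.898]] [ 0.212  0.055 -0.909  0.422 -0.171  1.001] 14.35
```

```bash
python3 -m jog '[[50,0.22,0,-0.45,0],[50,0.4,0,-0.85,0],[50,0.4,0,-0.85,0],[50,0.4,0,-0.85,0],[50,0.4,0,-0.85,0]]'; python3 s.py; python3 to.py .4685 -.352 .283
```

```text
time_s: 14.85
eef_pos: [0.5456, -0.0863, 0.2939]
orientation: [0.976, 0.021, 0.215, -0.008]
force: [1.2, -0.3, -5.3]
grip_width: 0.0591
[ 0.5456 -0.0863  0.2939] [[0.906, 0.045, 0.42], [0.039, -0.999, 0.025], [0.421, -0.006, -0.907]] [ 0.255 -0.138 -0.545  0.122 -0.741  1.287] 14.85
tool units total [-2.12  6.55 -0.73] rows 7.0 per [-0.302  0.936 -0.104]
lean deg 24.87613992700304 az 3.344406487266793 y_z -0.006048137335030242 G [ 0.5376 -0.0867  0.3111]
```

```bash
python3 -m jog '[[50,-0.3,0.7,-0.1,0],[50,-0.3,0.7,-0.1,0],[50,-0.3,0.7,-0.1,0],[50,-0.3,0.7,-0.1,0],[50,-0.3,0.7,-0.1,0],[50,-0.3,0.7,-0.1,0],[50,-0.3,0.7,-0.1,0],[50,0,0.4,0,0],[50,0,0,0,0]]'; python3 s.py; python3 to.py .459 -.356 .2
```

```text
time_s: 15.75
eef_pos: [0.4646, -0.3044, 0.2866]
orientation: [0.975, 0.026, 0.219, -0.012]
force: [0.7, 0.1, -5.1]
grip_width: 0.0587
[ 0.4646 -0.3044  0.2866] [[0.902, 0.055, 0.427], [0.045, -0.998, 0.034], [0.429, -0.012, -0.903]] [-0.368 -0.054 -0.343 -0.241 -0.893  2.106] 15.75
tool units total [-1.11  1.31  1.85] rows 3.0 per [-0.371  0.435  0.617]
lean deg 25.39000154157892 az 4.603428134197281 y_z -0.011984516364699748 G [ 0.4565 -0.305   0.3038]
```

```bash
python3 -m jog '[[50,-0.28,0.33,0.46,0],[50,-0.28,0.33,0.46,0],[50,-0.28,0.33,0.46,0],[50,-0.28,0.33,0.46,0],[50,0,0,0,0]]'; python3 s.py; python3 to.py .459 -.356 .110
python3 - <<'E'
from h import *
p,d=cap('scene','sc2'); a=cv2.resize(p[120:300,60:300,::-1],None,fx=3,fy=3,interpolation=3)
cv2.imwrite('pics/crop3.png',a)
E
```

```text
time_s: 16.25
eef_pos: [0.4575, -0.3553, 0.1966]
orientation: [0.975, 0.026, 0.219, -0.013]
force: [-0.7, 0.5, -6.3]
grip_width: 0.0586
[ 0.4575 -0.3553  0.1966] [[0.903, 0.056, 0.427], [0.045, -0.998, 0.037], [0.428, -0.015, -0.904]] [-0.502  0.087 -0.371 -0.35  -0.768  2.336] 16.25
tool units total [-0.89  0.05  1.97] rows 3.0 per [-0.298  0.017  0.657]
lean deg 25.35583485644482 az 4.991120772469841 y_z -0.014576340355195928 G [ 0.4494 -0.356   0.2138]
```

View pics/crop3.png

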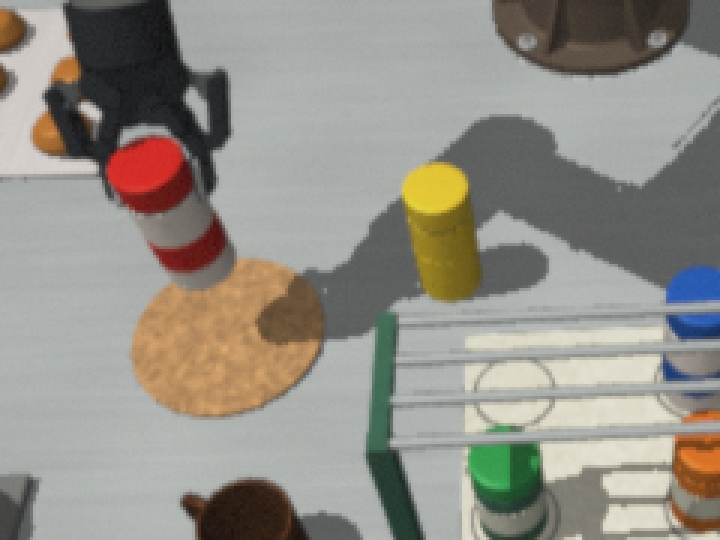

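```bash
cat > axis.py <<'E'
from h import *
import sys
def axis(name,f,x0,x1,y0,y1,z0,z1,r,colour=None):
    p,d=load(f);W=cloud(name,p,d);m=np.isfinite(W[...,0])
    for i,(a,b) in enumerate(((x0,x1),(y0,y1),(z0,z1))): m&=(W[...,i]>a)&(W[...,i]<b)
    hsv=cv2.cvtColor(p,cv2.COLOR_RGB2HSV)
    m&=p.max(2)>70
    Q=W[m]
    from scipy.optimize import least_squares
    def fn(v):
        c=np.array([v[0],v[1],(z0+z1)/2]);a=np.array([v[2],v[3],1]);a/=np.linalg.norm(a)
        D=Q-c;return np.linalg.norm(D-np.outer(D@a,a),axis=1)-r
    s=least_squares(fn,[(x0+x1)/2,(y0+y1)/2,0,0],loss='soft_l1',f_scale=.003)
    print(len(Q),'centre',np.round(s.x[:2],4),'at z',(z0+z1)/2,'tilt deg',np.degrees(np.arctan(s.x[2:])).round(1),'rms',np.sqrt(np.median(s.fun**2)).round(4), 'zmin/max',Q[:,2].min().round(3),Q[:,2].max().round(3))
    return s.x
if __name__=='__main__':
    a=sys.argv;axis(a[1],a[2],*map(float,a[3:10]))
E
python3 axis.py scene sc2 .40 .53 -.42 -.29 .12 .235 .03; python3 axis.py scene sc2 .34 .46 -.2 -.09 .03 .13 .03
python3 - <<'E'
from h import *
p,d=load('sc2');W=cloud('scene',p,d)
for u,v in((110,172),(122,205),(128,213)):print(u,v,W[v,u].round(3))
print(proj('scene',[.457,-.353,.25]),proj('scene',[.457,-.353,.11]))
E
```

```text
831 centre [ 0.4541 -0.3523] at z 0.1775 tilt deg [ 1.3 -3.3] rms 0.0008 zmin/max 0.12 0.235
475 centre [ 0.3949 -0.1448] at z 0.08 tilt deg [-0.6 -0.3] rms 0.0006 zmin/max 0.031 0.13
110 172 [ 0.453 -0.352  0.251]
122 205 [ 0.482 -0.344  0.159]
128 213 [ 0.48  -0.34   0.122]
(np.float64(109.21953241114187), np.float64(173.33562594348248)) (np.float64(125.49003447245656), np.float64(208.80796119489563))
```

```bash
python3 to.py .459 -.356 .098;python3 -m jog '[[50,-0.26,0.02,0.55,0],[50,-0.26,0.02,0.55,0],[50,-0.26,0.02,0.55,0],[50,-0.2,0,0.4,0],[50,0,0,0,0]]'; python3 s.py; python3 to.py .459 -.356 .0925
```

```text
tool units total [-1.06  0.05  2.27] rows 3.0 per [-0.352  0.017  0.758]
lean deg 25.438224738332664 az 4.84324092172506 y_z -0.013342583396718875 G [ 0.4499 -0.356   0.2155]
time_s: 16.8
eef_pos: [0.4625, -0.3549, 0.1123]
orientation: [0.974, 0.029, 0.224, -0.01]
force: [-0.6, 0.3, -4.2]
grip_width: 0.0584
[ 0.4625 -0.3549  0.1123] [[0.898, 0.061, 0.435], [0.052, -0.998, 0.033], [0.437, -0.007, -0.9]] [-0.512  0.195 -0.439 -0.443 -0.6    2.468] 16.8
tool units total [-0.3   0.03  0.41] rows 1.0 per [-0.295  0.027  0.407]
lean deg 25.886797609871547 az 4.359070777468893 y_z -0.007386108619003266 G [ 0.4542 -0.3555  0.1294]
```

```bash
python3 -m jog '[[50,-0.15,0,0.25,0],[50,-0.07,0,0.14,0]]'; python3 -m jog '[[50,-0.03,0,0.08,0],[50,0,0,0,0]]'; python3 s.py
```

```text
time_s: 17.0
eef_pos: [0.4635, -0.3549, 0.0973]
orientation: [0.974, 0.03, 0.226, -0.009]
force: [-0.8, 0.9, -6.2]
grip_width: 0.0587
time_s: 17.2
eef_pos: [0.4647, -0.355, 0.0947]
orientation: [0.973, 0.031, 0.227, -0.009]
force: [-0.0, 0.0, -5.1]
grip_width: 0.0588
[ 0.4647 -0.355   0.0947] [[0.895, 0.063, 0.441], [0.056, -0.998, 0.031], [0.442, -0.003, -0.897]] [-0.516  0.222 -0.447 -0.474 -0.564  2.51 ] 17.2
```

Still carrying the full weight (-5 N). Lower in small steps until contact.

```bash
python3 -m jog '[[50,-0.04,0,0.08,0]]'; python3 -m jog '[[50,-0.04,0,0.08,0]]' ;  python3 -m jog '[[50,-0.04,0,0.08,0]]'
```

```text
time_s: 17.3
eef_pos: [0.4665, -0.3555, 0.0938]
orientation: [0.973, 0.031, 0.228, -0.008]
force: [-7.8, 14.3, 36.1]
grip_width: 0.0589
time_s: 17.4
eef_pos: [0.4683, -0.3555, 0.0938]
orientation: [0.972, 0.032, 0.231, -0.007]
force: [-2.9, 0.1, 0.3]
grip_width: 0.0589
time_s: 17.5
eef_pos: [0.4699, -0.3555, 0.0937]
orientation: [0.972, 0.033, 0.233, -0.007]
force: [-9.4, 10.7, 22.5]
grip_width: 0.0586
```

```bash
python3 -m jog '[[64,0,0,0,0],[72,0,0,0,0],[85,0,0,0,0],[85,0,0,0,0],[85,0,0,0,0]]'; python3 s.py; python3 -m jog '[[85,0,0,-0.4,0],[85,0,0,-0.8,0],[85,0,0,-0.9,0],[85,0,0,-0.9,0],[85,0,0,-0.9,0]]'; python3 s.py
python3 - <<'E'
from h import *
p,d=cap('scene','sc3'); a=cv2.resize(p[120:300,60:300,::-1],None,fx=3,fy=3,interpolation=3)
cv2.imwrite('pics/crop4.png',a)
E
python3 axis.py scene sc3 .40 .53 -.42 -.29 .02 .135 .03; python3 t3.py
```

```text
time_s: 18.0
eef_pos: [0.4734, -0.3582, 0.0988]
orientation: [0.971, 0.033, 0.237, -0.004]
force: [-0.3, 0.6, -0.4]
grip_width: 0.0853
[ 0.4734 -0.3582  0.0988] [[0.885, 0.067, 0.46], [0.063, -0.998, 0.023], [0.46, 0.009, -0.888]] [-0.518  0.222 -0.437 -0.49  -0.553  2.531] 18.0
time_s: 18.5
eef_pos: [0.3965, -0.3608, 0.2389]
orientation: [0.972, 0.033, 0.232, -0.006]
force: [0.9, -0.4, 0.7]
grip_width: 0.0851
[ 0.3965 -0.3608  0.2389] [[0.89, 0.067, 0.451], [0.061, -0.998, 0.027], [0.451, 0.004, -0.892]] [-0.596 -0.021 -0.381 -0.37  -0.864  2.426] 18.5
609 centre [ 0.4654 -0.3523] at z 0.0775 tilt deg [-0.1 -0.2] rms 0.0006 zmin/max 0.02 0.135
canpre [ 0.5076 -0.0798  0.2399] 0.0 [ 0.31 -0.2  -0.78  0.23 -0.54  1.16]
can [ 0.5623 -0.0773  0.1331] 0.0 [ 0.18  0.05 -0.97  0.63 -0.11  0.85]
canup [ 0.5623 -0.0773  0.2831] 0.0 [ 0.28 -0.12 -0.59  0.17 -0.65  1.25]
matup [ 0.4687 -0.3516  0.2831] 0.0 [-0.47  0.   -0.28 -0.3  -0.89  2.26]
mat [ 0.4687 -0.3516  0.0991] 0.0 [-0.51  0.21 -0.46 -0.48 -0.55  2.51]
tinpre [ 0.6274 -0.078   0.2149] 0.0 [ 0.23  0.06 -0.59  0.19 -0.46  1.26]
tin [ 0.6821 -0.0755  0.1051] 0.0 [ 0.16  0.27 -0.74  0.53 -0.11  0.96]
tinout [ 0.5887 -0.0756  0.1331] 0.0 [ 0.2   0.09 -0.9   0.55 -0.13  0.92]
tinout2 [ 0.5487 -0.0756  0.2831] 0.0 [ 0.29 -0.15 -0.62  0.18 -0.65  1.23]
trayup [0.5287 0.3104 0.2331] 0.0 [ 1.02  0.04 -0.72  0.68 -0.64  0.09]
tray [0.5287 0.3104 0.0781] 4.3 [ 0.67  0.23 -0.99  1.66 -0.27 -0.64]
tray2 [0.5087 0.3204 0.0781] 3.3 [ 0.71  0.22 -1.01  1.66 -0.29 -0.68]
```

View pics/crop4.png

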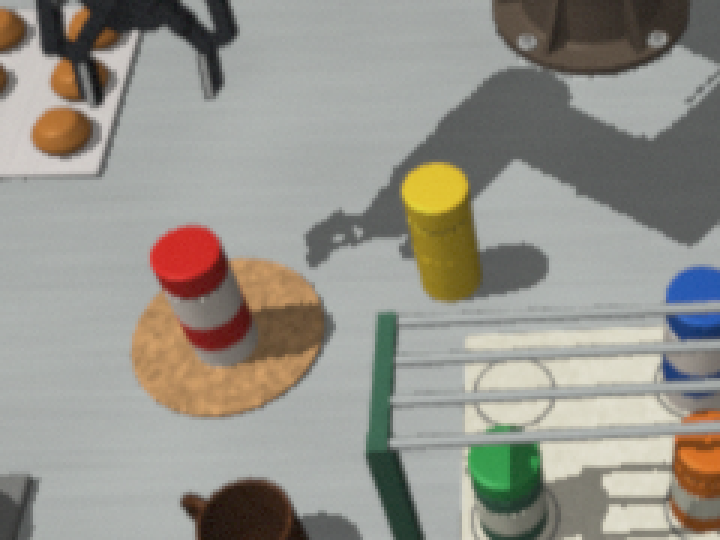

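```bash
python3 axis.py scene sc3 .625 .73 -.13 -.02 .055 .14 .028; python3 axis.py scene sc3 .61 .73 .03 .13 .055 .14 .028;  python3 - <<'E'
from h import *
p,d=load('sc3');W=cloud('scene',p,d);h=cv2.cvtColor(p,cv2.COLOR_RGB2HSV)
m=(h[...,0]>50)&(h[...,0]<80)&(h[...,1]>120)&(abs(W[...,0]-.67)<.06)&(abs(W[...,1]+.076)<.05)&(abs(W[...,2]-.15)<.006)
print(m.sum(),cv2.minEnclosingCircle(W[m][:,:2].astype(np.float32)))
E
python3 to.py .6274 -.078 .26
```

```text
275 centre [ 0.6726 -0.0763] at z 0.0975 tilt deg [-0.7 -0.2] rms 0.0004 zmin/max 0.055 0.14
371 centre [0.6649 0.0808] at z 0.0975 tilt deg [-0.4 -0.1] rms 0.0004 zmin/max 0.055 0.14
302 ((0.6764496564865112, -0.07631649076938629), 0.026498943567276)
tool units total [ 5.75 -6.71  2.46] rows 10.0 per [ 0.575 -0.671  0.246]
lean deg 27.131048636901088 az 2.6399199151430515 y_z 0.01071499378837111 G [ 0.3877 -0.3631  0.2626]
```

```bash
python3 to.py .5 -.078 .30; python3 -m jog '[[85,0.36,-0.88,-0.02,0],[85,0.36,-0.88,-0.02,0],[85,0.36,-0.88,-0.02,0],[85,0.36,-0.88,-0.02,0],[85,0.36,-0.88,-0.02,0],[85,0.36,-0.88,-0.02,0],[85,0.36,-0.8,-0.02,0],[85,0,0,0,0]]'; python3 s.py; python3 to.py .627 -.078 .216
```

```text
tool units total [ 3.38 -6.91  0.12] rows 8.0 per [ 0.422 -0.864  0.015]
lean deg 27.131048636901088 az 2.6399199151430515 y_z 0.01071499378837111 G [ 0.3877 -0.3631  0.2626]
time_s: 19.35
eef_pos: [0.4669, -0.1113, 0.3075]
orientation: [0.969, 0.028, 0.244, 0.001]
force: [-0.3, 0.2, 0.0]
grip_width: 0.0852
[ 0.4669 -0.1113  0.3075] [[0.879, 0.054, 0.474], [0.056, -0.998, 0.011], [0.473, 0.017, -0.881]] [ 0.271 -0.334 -0.691  0.173 -0.741  1.259] 19.35
tool units total [ 2.48 -0.65  3.92] rows 5.0 per [ 0.496 -0.131  0.784]
lean deg 28.274196171134868 az 1.3300495977810818 y_z 0.016688677316023783 G [ 0.4579 -0.1115  0.3243]
```

```bash
sed -i 's/radians(26)/radians(24.5)/g; s/radians(6)/radians(7)/g' p2.py; python3 p2.py|head -8; python3 t3.py | grep -E "tin |tinout|can "
```

```text
(np.float64(0.01), [0.48, 0.05, 0.28], (-0.5, -0.5, -1), 4, (array([ 0.435, -0.025,  0.181]), np.float64(24.5), np.float64(5.6), np.float64(-0.013)), array([ 0.54, -0.29, -1.02,  0.39, -0.48,  0.79]))
(np.float64(0.011), [0.48, -0.05, 0.28], (-1, 0.5, -1), 4, (array([ 0.396, -0.007,  0.21 ]), np.float64(24.2), np.float64(5.7), np.float64(-0.013)), array([ 0.72, -0.45, -1.02,  0.39, -0.68,  0.65]))
(np.float64(0.011), [0.48, -0.05, 0.28], (-0.5, 0.5, -1), 4, (array([0.438, 0.006, 0.184]), np.float64(24.1), np.float64(5.9), np.float64(-0.015)), array([ 0.62, -0.29, -1.02,  0.43, -0.51,  0.68]))
(np.float64(0.016), [0.48, 0.05, 0.28], (-1, -0.5, -1), 4, (array([ 0.396, -0.011,  0.21 ]), np.float64(24.1), np.float64(5.0), np.float64(-0.009)), array([ 0.71, -0.45, -1.02,  0.39, -0.69,  0.66]))
(np.float64(0.018), [0.48, -0.0, 0.32], (-0.5, 0, -1), 5, (array([ 0.418, -0.012,  0.183]), np.float64(23.4), np.float64(7.0), np.float64(-0.021)), array([ 0.61, -0.33, -1.02,  0.36, -0.55,  0.75]))
(np.float64(0.019), [0.48, -0.0, 0.32], (-1, 0, -1), 5, (array([ 0.365, -0.01 ,  0.223]), np.float64(23.5), np.float64(5.5), np.float64(-0.012)), array([ 0.84, -0.56, -1.02,  0.37, -0.84,  0.58]))
(np.float64(0.019), [0.48, -0.0, 0.32], (-0.5, 0, -0.5), 5, (array([ 0.365, -0.01 ,  0.223]), np.float64(23.5), np.float64(5.5), np.float64(-0.012)), array([ 0.84, -0.56, -1.02,  0.37, -0.84,  0.58]))
(np.float64(0.023), [0.45, 0.1, 0.3], (-1, -1, -1), 5, (array([ 0.359, -0.022,  0.228]), np.float64(23.7), np.float64(4.3), np.float64(-0.005)), array([ 0.84, -0.59, -1.02,  0.37, -0.87,  0.59]))
can [ 0.5626 -0.0775  0.1333] 3.1 [ 0.12  0.04 -1.01  0.81 -0.05  0.71]
tin [ 0.6824 -0.0757  0.1053] 3.8 [ 0.14  0.27 -0.77  0.64 -0.07  0.86]
tinout [ 0.589  -0.0758  0.1333] 2.4 [ 0.08  0.08 -0.99  0.92 -0.03  0.63]
tinout2 [ 0.549  -0.0758  0.2833] 0.0 [ 0.3  -0.16 -0.65  0.23 -0.62  1.17]
```

```bash
python3 to.py .47 -.04 .28; python3 -m jog '[[85,0,-0.9,0.3,0],[85,0,-0.9,0.3,0]]'; python3 s.py; python3 - <<'E'
from sim import *
s=read_state();q=s['joints'].copy();d=np.array([-.5,.3,-1]);d/=np.linalg.norm(d)
for i in range(6):
    T=K.fk(q,X,s4)[1];r=T.inv().apply(d);q=row(q,[*r,0],.52);print(r.round(2),lean(q))
E
```

```text
tool units total [-0.16 -1.79  0.66] rows 2.0 per [-0.08  -0.894  0.331]
lean deg 28.274196171134868 az 1.3300495977810818 y_z 0.016688677316023783 G [ 0.4579 -0.1115  0.3243]
time_s: 19.55
eef_pos: [0.4747, -0.0406, 0.2886]
orientation: [0.969, 0.026, 0.248, 0.001]
force: [0.7, -0.1, -1.2]
grip_width: 0.0848
[ 0.4747 -0.0406  0.2886] [[0.876, 0.049, 0.48], [0.05, -0.999, 0.01], [0.479, 0.015, -0.877]] [ 0.497 -0.349 -0.813  0.355 -0.686  0.898] 19.55
[-0.78 -0.29  0.55] (array([ 0.457, -0.03 ,  0.254]), np.float64(28.7), np.float64(1.2), np.float64(0.016))
[-0.78 -0.29  0.55] (array([ 0.442, -0.021,  0.223]), np.float64(28.2), np.float64(1.6), np.float64(0.012))
[-0.78 -0.29  0.56] (array([ 0.436, -0.016,  0.205]), np.float64(26.2), np.float64(3.7), np.float64(-0.003))
[-0.76 -0.28  0.59] (array([ 0.429, -0.011,  0.187]), np.float64(24.3), np.float64(6.3), np.float64(-0.02))
[-0.74 -0.27  0.62] (array([ 0.423, -0.006,  0.167]), np.float64(22.5), np.float64(9.4), np.float64(-0.037))
[-0.71 -0.26  0.65] (array([ 0.417, -0.002,  0.145]), np.float64(20.9), np.float64(13.2), np.float64(-0.057))
```

```bash
python3 -m jog '[[85,-0.78,-0.29,0.55,0],[85,-0.78,-0.29,0.55,0],[85,-0.78,-0.29,0.56,0],[85,-0.76,-0.28,0.59,0]]'; python3 s.py; python3 to.py .627 -.078 .216
```

```text
time_s: 19.95
eef_pos: [0.4369, -0.006, 0.2001]
orientation: [0.974, 0.029, 0.224, -0.019]
force: [0.4, -0.1, 0.1]
grip_width: 0.0851
[ 0.4369 -0.006   0.2001] [[0.898, 0.066, 0.435], [0.049, -0.998, 0.05], [0.437, -0.023, -0.899]] [ 0.598 -0.332 -1.016  0.423 -0.519  0.703] 19.95
tool units total [4.35 2.1  1.62] rows 6.0 per [0.726 0.349 0.27 ]
lean deg 25.957181044907948 az 6.5166518174046635 y_z -0.02343241874177794 G [ 0.4287 -0.007   0.2172]
```

```bash
python3 to.py .48 -.075 .25; python3 -m jog '[[85,0.7,0.6,-0.2,-0.2],[85,0.7,0.6,-0.2,-0.2],[85,0.5,0.6,-0.1,-0.1],[85,0,0,0,0]]'; python3 s.py; python3 to.py .627 -.078 .216
```

```text
tool units total [ 1.43  1.76 -0.74] rows 3.0 per [ 0.476  0.587 -0.246]
lean deg 25.957181044907948 az 6.5166518174046635 y_z -0.02343241874177794 G [ 0.4287 -0.007   0.2172]
time_s: 20.35
eef_pos: [0.5019, -0.077, 0.2508]
orientation: [0.973, 0.058, 0.224, -0.012]
force: [-0.2, -0.1, -0.4]
grip_width: 0.0849
[ 0.5019 -0.077   0.2508] [[0.893, 0.118, 0.434], [0.106, -0.993, 0.05], [0.437, 0.001, -0.899]] [ 0.294 -0.202 -0.706  0.134 -0.625  1.304] 20.35
tool units total [2.41 0.39 2.14] rows 4.0 per [0.603 0.098 0.535]
lean deg 25.918040791845048 az 6.578611770224534 y_z 0.001472649071825552 G [ 0.4937 -0.0779  0.2678]
```

```bash
python3 to.py .625 -.081 .216; python3 -m jog '[[85,0.58,0.1,0.53,0],[85,0.58,0.1,0.53,0],[85,0.58,0.1,0.53,0],[85,0.4,0.06,0.36,0],[85,0,0,0,0]]'; python3 s.py; python3 to.py .6812 -.0751 .103
```

```text
tool units total [2.36 0.46 2.11] rows 4.0 per [0.59  0.115 0.528]
lean deg 25.918040791845048 az 6.578611770224534 y_z 0.001472649071825552 G [ 0.4937 -0.0779  0.2678]
time_s: 20.85
eef_pos: [0.6155, -0.084, 0.2195]
orientation: [0.973, 0.053, 0.226, -0.012]
force: [-0.5, -0.9, -0.1]
grip_width: 0.0846
[ 0.6155 -0.084   0.2195] [[0.892, 0.108, 0.438], [0.097, -0.994, 0.046], [0.44, 0.001, -0.898]] [ 0.205  0.047 -0.546  0.087 -0.526  1.41 ] 20.85
tool units total [ 0.2  -0.05  3.34] rows 4.0 per [ 0.051 -0.012  0.836]
lean deg 26.128933147526237 az 6.047120995766245 y_z 0.0012923596612409403 G [ 0.6072 -0.0849  0.2366]
```

```bash
python3 -m jog '[[85,0.06,-0.02,0.6,0],[85,0.06,-0.02,0.7,0],[85,0.06,-0.02,0.7,0]]'; python3 s.py; python3 to.py .6812 -.0751 .103
python3 - <<'E'
from h import *
p,d=cap('scene','sc5'); a=cv2.resize(p[165:340,170:360,::-1],None,fx=3.3,fy=3.3,interpolation=3)
cv2.imwrite('pics/crop5.png',a)
E
```

```text
time_s: 21.15
eef_pos: [0.6567, -0.0784, 0.1543]
orientation: [0.972, 0.051, 0.229, -0.012]
force: [0.4, 0.1, 0.3]
grip_width: 0.0848
[ 0.6567 -0.0784  0.1543] [[0.89, 0.105, 0.444], [0.095, -0.994, 0.046], [0.446, 0.001, -0.895]] [ 0.198  0.184 -0.574  0.122 -0.354  1.374] 21.15
tool units total [-0.02 -0.02  1.42] rows 2.0 per [-0.01  -0.01   0.711]
lean deg 26.499594351948158 az 5.917898105575267 y_z 0.0010497455238861406 G [ 0.6483 -0.0793  0.1713]
```

View pics/crop5.png

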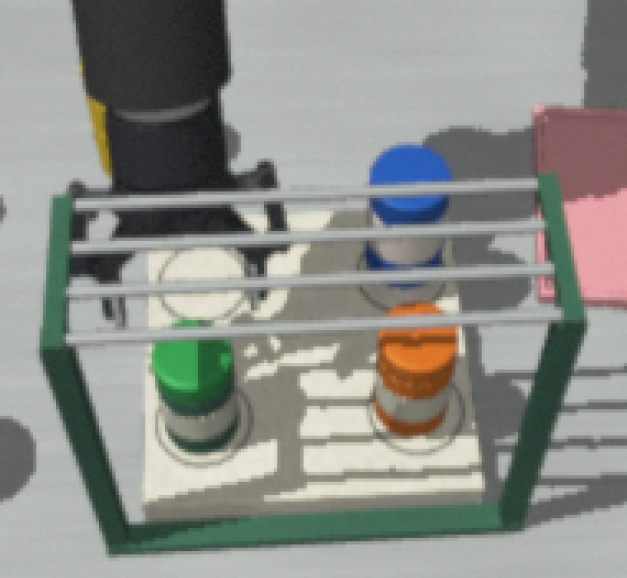

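The open fingers (crop x 115 and 260) straddle the green tin's line, with the lid at 193, and nothing is touching. Advance and grip.

```bash
python3 -m jog '[[85,0,-0.02,0.6,0],[85,0,-0.01,0.55,0],[85,0,0,0.1,0]]'; python3 to.py .6812 -.0751 .103; python3 s.py
```

```text
time_s: 21.5
eef_pos: [0.676, -0.0755, 0.1039]
orientation: [0.973, 0.051, 0.225, -0.011]
force: [-0.4, -0.8, -0.2]
grip_width: 0.0847
tool units total [0.11 0.   0.08] rows 1.0 per [0.107 0.004 0.078]
lean deg 26.091768356679225 az 5.8077563067172 y_z 0.001165468578586147 G [ 0.6677 -0.0763  0.121 ]
[ 0.676  -0.0755  0.1039] [[0.893, 0.104, 0.438], [0.094, -0.995, 0.045], [0.44, 0.001, -0.898]] [ 0.193  0.28  -0.605  0.174 -0.235  1.321] 21.5
```

```bash
python3 -m jog '[[46,0.1,0,0.06,0],[46,0,0,0,0],[46,0,0,0,0],[46,0,0,0,0],[46,0,0,0,0],[46,0,0,0,0]]' 50; python3 s.py
```

```text
time_s: 22.1
eef_pos: [0.6787, -0.0757, 0.1075]
orientation: [0.973, 0.05, 0.226, -0.011]
force: [0.5, 1.0, -2.0]
grip_width: 0.0547
[ 0.6787 -0.0757  0.1075] [[0.893, 0.102, 0.439], [0.092, -0.995, 0.044], [0.441, 0.001, -0.897]] [ 0.193  0.278 -0.595  0.169 -0.245  1.327] 22.1
```

```bash
python3 -m jog '[[46,-0.1,-0.03,-0.4,0],[46,-0.3,-0.04,-0.6,0],[46,-0.8,-0.1,-0.5,0],[46,-0.8,-0.1,-0.5,0],[46,-0.8,-0.1,-0.5,0]]'; python3 s.py
```

```text
time_s: 22.6
eef_pos: [0.5328, -0.0754, 0.1482]
orientation: [0.973, 0.05, 0.226, -0.011]
force: [0.2, 0.9, -0.2]
grip_width: 0.0549
[ 0.5328 -0.0754  0.1482] [[0.893, 0.102, 0.438], [0.092, -0.995, 0.044], [0.441, 0.002, -0.898]] [ 0.264 -0.016 -0.874  0.273 -0.271  1.163] 22.6
```

```bash
python3 - <<'E'
from t import *
s=read_state();O=R.from_quat(s['orientation']);
for x in(.42,.45,.48,.51,.53):
    print(x,[(y,round(e*1000,1),q.round(2)[[2,3,4]].tolist()) for y in(.25,.28,.31,.34,.36) for q,e in[ik(np.array([x+.006,y,.0745]),O)]])
q,e=ik(np.array([.536,.25,.0745]),O);print(q,e)
E
```

```text
0.42 [(0.25, np.float64(18.7), [-0.96, -3.02, -0.01]), (0.28, np.float64(21.2), [-0.93, -3.02, -0.01]), (0.31, np.float64(22.5), [-1.01, 0.96, -0.4]), (0.34, np.float64(16.3), [-1.01, 1.09, -0.39]), (0.36, np.float64(11.8), [-1.01, 1.19, -0.39])]
0.45 [(0.25, np.float64(19.7), [-0.92, -3.02, -0.01]), (0.28, np.float64(21.9), [-0.89, -3.02, -0.01]), (0.31, np.float64(18.0), [-1.01, 1.12, -0.35]), (0.34, np.float64(11.7), [-1.01, 1.27, -0.34]), (0.36, np.float64(6.8), [-1.01, 1.39, -0.34])]
0.48 [(0.25, np.float64(21.0), [-0.87, -3.02, -0.01]), (0.28, np.float64(18.4), [-1.01, 1.17, -0.3]), (0.31, np.float64(12.7), [-1.01, 1.33, -0.3]), (0.34, np.float64(5.3), [-1.01, 1.55, -0.29]), (0.36, np.float64(0.3), [-1.0, 1.66, -0.28])]
0.51 [(0.25, np.float64(17.6), [-1.01, 1.27, -0.25]), (0.28, np.float64(12.2), [-1.01, 1.47, -0.24]), (0.31, np.float64(5.4), [-1.01, 1.66, -0.24]), (0.34, np.float64(2.5), [-0.98, 1.66, -0.26]), (0.36, np.float64(0.4), [-0.96, 1.66, -0.27])]
0.53 [(0.25, np.float64(12.7), [-1.01, 1.59, -0.19]), (0.28, np.float64(8.0), [-1.0, 1.66, -0.21]), (0.31, np.float64(5.2), [-0.98, 1.66, -0.23]), (0.34, np.float64(2.3), [-0.95, 1.66, -0.25]), (0.36, np.float64(0.2), [-0.94, 1.66, -0.26])]
[ 0.55052535  0.20535476 -1.01        1.59355722 -0.19305971 -0.44074144] 0.012653794229393079
```

```bash
python3 to.py .51 -.06 .33; python3 -m jog '[[46,0.4,-0.05,-0.9,0],[46,0.4,-0.05,-0.9,0],[46,0.4,-0.05,-0.9,0],[46,0.4,-0.05,-0.9,0],[46,0.2,-0.05,-0.5,0]]'; python3 s.py; python3 to.py .511 .335 .32
```

```text
tool units total [ 1.53 -0.43 -4.31] rows 5.0 per [ 0.306 -0.087 -0.863]
lean deg 26.143226677096532 az 5.686758344375506 y_z 0.001551951564483449 G [ 0.5245 -0.0762  0.1652]
time_s: 23.1
eef_pos: [0.5063, -0.0698, 0.3209]
orientation: [0.976, 0.049, 0.214, -0.01]
force: [0.1, -0.7, -2.0]
grip_width: 0.0551
[ 0.5063 -0.0698  0.3209] [[0.903, 0.101, 0.417], [0.092, -0.995, 0.04], [0.419, 0.002, -0.908]] [ 0.318 -0.236 -0.557  0.125 -0.831  1.289] 23.1
tool units total [  1.03 -10.06   0.48] rows 11.0 per [ 0.094 -0.914  0.044]
lean deg 24.745388557726088 az 5.545645286110348 y_z 0.0018458277289954278 G [ 0.4984 -0.0705  0.3382]
```

```bash
python3 -m jog '[[46,0.09,-0.6,0.04,0],[46,0.09,-0.9,0.04,0],[46,0.09,-0.9,0.04,0],[46,0.09,-0.9,0.04,0],[46,0.09,-0.9,0.04,0],[46,0.09,-0.9,0.04,0],[46,0.09,-0.9,0.04,0],[46,0.09,-0.9,0.04,0],[46,0.09,-0.9,0.04,0],[46,0.09,-0.8,0.04,0],[46,0,0,0,0]]'; python3 s.py; python3 to.py .511 .345 .2
```

```text
time_s: 24.2
eef_pos: [0.5087, 0.289, 0.3313]
orientation: [0.974, 0.047, 0.221, -0.015]
force: [-0.5, 0.2, -2.3]
grip_width: 0.0546
[0.5087 0.289  0.3313] [[0.898, 0.098, 0.429], [0.085, -0.995, 0.05], [0.432, -0.008, -0.902]] [ 1.058 -0.077 -0.542  0.467 -0.888  0.35 ] 24.2
tool units total [-1.25 -1.36  3.05] rows 4.0 per [-0.312 -0.34   0.763]
lean deg 25.58756886954057 az 6.623983851571021 y_z -0.008430370723203268 G [0.5006 0.2881 0.3484]
```

```bash
python3 -m jog '[[46,-0.25,-0.28,0.61,0],[46,-0.25,-0.28,0.61,0],[46,-0.25,-0.28,0.61,0],[46,-0.25,-0.28,0.61,0],[46,-0.15,-0.1,0.4,0],[46,0,0,0,0]]'; python3 s.py; python3 to.py .511 .345 .1; python3 - <<'E'
from t import *
s=read_state();O=R.from_quat(s['orientation']);
for x in(.48,.51,.53):
    print(x,[(y,round(e*1000,1),q.round(2)[[2,3,4]].tolist()) for y in(.31,.34,.36) for q,e in[ik(np.array([x+.006,y,.0745]),O)]])
E
```

```text
time_s: 24.8
eef_pos: [0.5099, 0.3412, 0.2062]
orientation: [0.974, 0.047, 0.221, -0.017]
force: [0.1, -0.4, -1.6]
grip_width: 0.055
[0.5099 0.3412 0.2062] [[0.898, 0.1, 0.428], [0.084, -0.995, 0.054], [0.432, -0.012, -0.902]] [ 1.062  0.076 -0.741  0.679 -0.586  0.064] 24.8
tool units total [-1.11 -0.06  2.41] rows 3.0 per [-0.371 -0.02   0.804]
lean deg 25.574985284617085 az 7.2045369122665095 y_z -0.012454831203783791 G [0.5018 0.3402 0.2234]
0.48 [(0.31, np.float64(12.1), [-1.01, 1.32, -0.28]), (0.34, np.float64(5.0), [-1.01, 1.55, -0.27]), (0.36, np.float64(0.3), [-1.0, 1.66, -0.26])]
0.51 [(0.31, np.float64(5.1), [-1.01, 1.66, -0.22]), (0.34, np.float64(2.2), [-0.98, 1.66, -0.24]), (0.36, np.float64(0.2), [-0.96, 1.66, -0.25])]
0.53 [(0.31, np.float64(4.8), [-0.98, 1.66, -0.21]), (0.34, np.float64(1.9), [-0.95, 1.66, -0.23]), (0.36, np.float64(0.0), [-0.93, 1.66, -0.24])]
```

```bash
python3 - <<'E'
from h import *
p,d=cap('scene','sc6'); a=cv2.resize(p[150:300,300:460,::-1],None,fx=4,fy=4,interpolation=3)
cv2.imwrite('pics/crop6.png',a)
E
python3 axis.py scene sc6 .45 .56 .29 .39 .14 .235 .028; python3 axis.py scene sc6 .45 .56 .29 .39 .16 .22 .028
```

```text
427 centre [0.503 0.341] at z 0.1875 tilt deg [ 0.3 -0.6] rms 0.0008 zmin/max 0.144 0.235
292 centre [0.5031 0.3408] at z 0.19 tilt deg [ 0.6 -1.6] rms 0.0007 zmin/max 0.162 0.22
```

View pics/crop6.png

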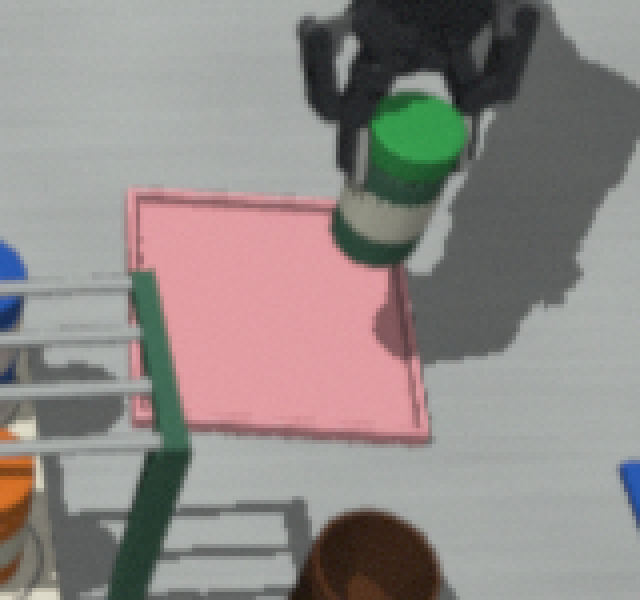

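```bash
python3 -m jog '[[46,-0.21,0,0.45,0],[46,-0.21,0,0.45,0],[46,-0.21,0,0.45,0],[46,-0.21,0,0.45,0]]'; python3 s.py; python3 to.py .511 .345 .08
```

```text
time_s: 25.25
eef_pos: [0.5142, 0.3472, 0.1368]
orientation: [0.973, 0.046, 0.226, -0.024]
force: [1.7, 0.4, -1.5]
grip_width: 0.0555
[0.5142 0.3472 0.1368] [[0.893, 0.101, 0.438], [0.08, -0.995, 0.067], [0.442, -0.025, -0.897]] [ 0.93   0.156 -0.906  1.091 -0.358 -0.273] 25.25
tool units total [-0.7   0.08  1.23] rows 2.0 per [-0.352  0.041  0.617]
lean deg 26.294776432353483 az 8.71794843955727 y_z -0.02516462421487729 G [0.5059 0.3459 0.1538]
```

```bash
python3 -m jog '[[46,-0.2,0.03,0.3,0],[46,-0.2,0.03,0.3,0],[46,-0.2,0.02,0.3,0]]'; python3 s.py; python3 to.py .511 .345 .078
```

```text
time_s: 25.55
eef_pos: [0.5108, 0.3465, 0.0977]
orientation: [0.972, 0.047, 0.23, -0.026]
force: [1.9, 0.6, -0.1]
grip_width: 0.0548
[0.5108 0.3465 0.0977] [[0.89, 0.103, 0.444], [0.079, -0.994, 0.072], [0.449, -0.029, -0.893]] [ 0.716  0.198 -0.987  1.648 -0.24  -0.649] 25.55
tool units total [-0.22  0.05  0.44] rows 1.0 per [-0.219  0.051  0.44 ]
lean deg 26.746345198811486 az 9.205135530326318 y_z -0.028830586340038412 G [0.5023 0.3451 0.1147]
```

```bash
python3 -m jog '[[46,-0.1,0.02,0.2,0],[46,-0.08,0.02,0.15,0]]'; python3 s.py;python3 -m jog '[[46,-0.05,0,0.1,0]]'; python3 -m jog '[[46,-0.05,0,0.1,0]]'; python3 s.py
```

```text
time_s: 25.75
eef_pos: [0.5141, 0.3446, 0.0905]
orientation: [0.973, 0.043, 0.227, -0.022]
force: [0.9, 0.3, -2.9]
grip_width: 0.0549
[0.5141 0.3446 0.0905] [[0.893, 0.094, 0.44], [0.074, -0.995, 0.062], [0.444, -0.023, -0.896]] [ 0.706  0.214 -0.983  1.663 -0.242 -0.664] 25.75
time_s: 25.85
eef_pos: [0.5152, 0.3457, 0.0893]
orientation: [0.973, 0.043, 0.227, -0.021]
force: [-0.1, 0.1, -1.7]
grip_width: 0.0548
time_s: 25.95
eef_pos: [0.5158, 0.3475, 0.0878]
orientation: [0.973, 0.044, 0.227, -0.02]
force: [-0.6, 0.2, -1.6]
grip_width: 0.0548
[0.5158 0.3475 0.0878] [[0.893, 0.094, 0.439], [0.076, -0.995, 0.059], [0.443, -0.019, -0.896]] [ 0.709  0.223 -0.978  1.664 -0.245 -0.666] 25.95
```

Progress is slow near the j4 limit. Continuing with slightly larger steps (about 14 mm to go).

```bash
python3 -m jog '[[46,-0.12,0,0.22,0],[46,-0.12,0,0.22,0]]'; python3 s.py
```

```text
time_s: 26.15
eef_pos: [0.515, 0.3526, 0.0772]
orientation: [0.974, 0.044, 0.222, -0.016]
force: [-0.5, 0.4, -2.8]
grip_width: 0.0551
[0.515  0.3526 0.0772] [[0.898, 0.093, 0.431], [0.079, -0.996, 0.05], [0.434, -0.011, -0.901]] [ 0.719  0.246 -0.971  1.665 -0.249 -0.678] 26.15
```

```bash
python3 -m jog '[[46,-0.05,0.03,0.08,0]]'; python3 -m jog '[[46,-0.05,0.03,0.08,0]]';python3 -m jog '[[46,-0.05,0.03,0.08,0]]'; python3 s.py
```

```text
time_s: 26.25
eef_pos: [0.5144, 0.3528, 0.0746]
orientation: [0.974, 0.045, 0.22, -0.015]
force: [0.1, 0.3, -1.8]
grip_width: 0.0549
time_s: 26.35
eef_pos: [0.5139, 0.3525, 0.0723]
orientation: [0.975, 0.045, 0.219, -0.013]
force: [-1.2, 0.3, -1.3]
grip_width: 0.0549
time_s: 26.45
eef_pos: [0.514, 0.3523, 0.0708]
orientation: [0.975, 0.045, 0.218, -0.012]
force: [-7.6, -3.2, 17.5]
grip_width: 0.0551
[0.514  0.3523 0.0708] [[0.901, 0.093, 0.425], [0.082, -0.996, 0.044], [0.427, -0.005, -0.904]] [ 0.72   0.257 -0.97   1.666 -0.251 -0.68 ] 26.45
```

```bash
python3 -m jog '[[60,0,0,0,0],[70,0,0,0,0],[85,0,0,0,0],[85,0,0,0,0],[85,0,0,0,0]]'; python3 s.py; python3 -m jog '[[85,0,0,-0.3,0],[85,0,0,-0.5,0],[85,0,0,-0.6,0],[85,0,0,-0.8,0],[85,0,0,-0.8,0]]'; python3 s.py
python3 - <<'E'
from h import *
p,d=cap('scene','sc7'); a=cv2.resize(p[150:300,300:460,::-1],None,fx=4,fy=4,interpolation=3)
cv2.imwrite('pics/crop7.png',a)
E
python3 axis.py scene sc7 .45 .56 .29 .41 .02 .11 .028
```

```text
time_s: 26.95
eef_pos: [0.515, 0.3526, 0.0721]
orientation: [0.975, 0.044, 0.22, -0.013]
force: [-0.7, 0.8, 0.4]
grip_width: 0.0849
[0.515  0.3526 0.0721] [[0.9, 0.092, 0.427], [0.081, -0.996, 0.045], [0.429, -0.005, -0.903]] [ 0.72   0.256 -0.969  1.666 -0.252 -0.679] 26.95
time_s: 27.45
eef_pos: [0.4617, 0.3426, 0.1769]
orientation: [0.976, 0.043, 0.214, -0.009]
force: [2.1, 0.8, 1.2]
grip_width: 0.0852
[0.4617 0.3426 0.1769] [[0.905, 0.088, 0.417], [0.08, -0.996, 0.036], [0.419, 0.001, -0.908]] [ 1.144  0.062 -0.838  0.736 -0.575 -0.093] 27.45
372 centre [0.507  0.3532] at z 0.065 tilt deg [-2.5 -3.5] rms 0.0012 zmin/max 0.02 0.11
```

View pics/crop7.png

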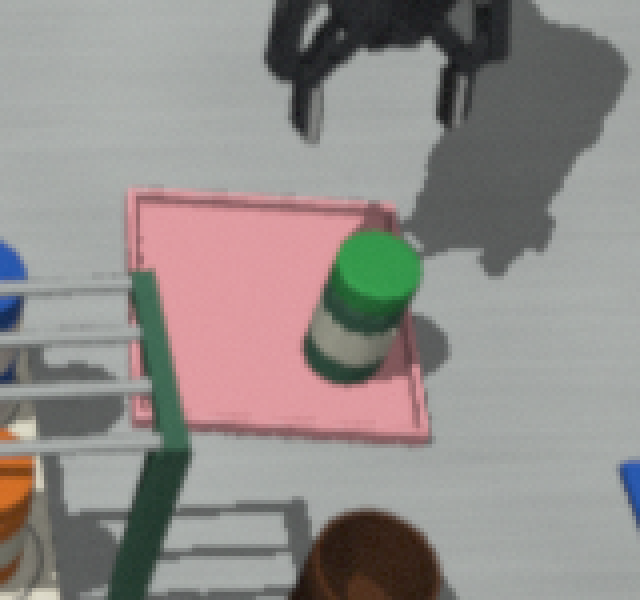

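```bash
python3 axis.py scene sc7 .47 .55 .315 .39 .04 .11 .028;python3 -m jog '[[85,0,0,-0.8,0],[85,0,0,-0.8,0],[85,0.3,0,-0.8,0],[85,0,0,0,0]]'; python3 s.py; python3 to.py .45 -.08 .32; python3 - <<'E'
from h import *
p,d=cap('top','top7');W=cloud('top',p,d)
h=cv2.cvtColor(p,cv2.COLOR_RGB2HSV)
m=(h[...,0]>50)&(h[...,0]<80)&(h[...,1]>120)&(abs(W[...,0]-.507)<.06)&(abs(W[...,1]-.353)<.06)&(W[...,2]>.1)
print(m.sum(),cv2.minEnclosingCircle(W[m][:,:2].astype(np.float32)),np.median(W[m][:,2]))
E
```

```text
291 centre [0.5064 0.3522] at z 0.075 tilt deg [-0.7  0.2] rms 0.0007 zmin/max 0.04 0.11
time_s: 27.9
eef_pos: [0.429, 0.3424, 0.2793]
orientation: [0.975, 0.044, 0.215, -0.014]
force: [-0.4, 0.6, -0.0]
grip_width: 0.0852
[0.429  0.3424 0.2793] [[0.904, 0.092, 0.419], [0.08, -0.996, 0.046], [0.421, -0.008, -0.907]] [ 1.273 -0.078 -0.677  0.533 -0.865  0.059] 27.9
tool units total [ 0.06 10.56 -1.19] rows 11.0 per [ 0.006  0.96  -0.108]
lean deg 24.90726009686812 az 6.251056514221988 y_z -0.00806853520233215 G [0.4211 0.3415 0.2965]
325 ((0.507792055606842, 0.35145166516304016), 0.02768118306994438) 0.11506642907987708
```

```bash
python3 to.py .51 0 .34; python3 -m jog '[[85,0.3,0.9,0,0],[85,0.3,0.9,0,0],[85,0.3,0.9,0,0],[85,0.3,0.9,-0.1,0],[85,0.3,0.9,-0.1,0],[85,0.3,0.9,-0.1,0],[85,0.3,0.9,-0.1,0],[85,0.2,0.9,-0.1,0],[85,0.1,0.9,-0.1,0],[85,0,0.9,0,0],[85,0,0.9,0,0]]'; python3 s.py; python3 to.py .43 -.357 .28
```

```text
tool units total [ 1.82  8.67 -0.95] rows 9.0 per [ 0.202  0.963 -0.106]
lean deg 24.80541844852075 az 5.929683653971347 y_z -0.00588432968651334 G [0.4208 0.3404 0.2941]
time_s: 29.05
eef_pos: [0.5424, -0.0623, 0.3302]
orientation: [0.976, 0.045, 0.212, -0.009]
force: [0.5, -0.4, 0.1]
grip_width: 0.085
[ 0.5424 -0.0623  0.3302] [[0.906, 0.092, 0.412], [0.085, -0.996, 0.036], [0.414, 0.002, -0.91]] [ 0.309 -0.168 -0.485  0.122 -0.841  1.292] 29.05
tool units total [-3.69  7.07 -0.28] rows 8.0 per [-0.461  0.884 -0.035]
lean deg 24.446268462040933 az 5.004903430169235 y_z 0.002285724660509223 G [ 0.5346 -0.063   0.3475]
```

```bash
python3 -m jog '[[85,-0.46,0.88,-0.03,0],[85,-0.46,0.88,-0.03,0],[85,-0.46,0.88,-0.03,0],[85,-0.46,0.88,-0.03,0],[85,-0.46,0.88,-0.03,0],[85,-0.46,0.88,-0.03,0],[85,-0.46,0.88,-0.03,0],[85,0,0,0,0]]'; python3 s.py; python3 to.py .428 -.357 .205
```

```text
time_s: 29.85
eef_pos: [0.4342, -0.3354, 0.2746]
orientation: [0.978, 0.038, 0.207, -0.008]
force: [0.1, 0.4, -0.4]
grip_width: 0.0851
[ 0.4342 -0.3354  0.2746] [[0.911, 0.078, 0.404], [0.071, -0.997, 0.031], [0.406, 0.0, -0.914]] [-0.46  -0.034 -0.333 -0.263 -0.925  2.231] 29.85
tool units total [-0.88  0.53  1.51] rows 2.0 per [-0.442  0.263  0.755]
lean deg 23.92496971271853 az 4.4251060553719155 y_z 0.00033025918977917443 G [ 0.4265 -0.336   0.292 ]
```

```bash
python3 -m jog '[[85,-0.4,0.27,0.7,0],[85,-0.4,0.27,0.7,0],[85,0,0,0,0]]'; python3 s.py; python3 to.py .473 -.3515 .0965
```

```text
time_s: 30.15
eef_pos: [0.4262, -0.3608, 0.2062]
orientation: [0.978, 0.034, 0.206, -0.008]
force: [-0.1, 0.1, -0.4]
grip_width: 0.0848
[ 0.4262 -0.3608  0.2062] [[0.913, 0.069, 0.402], [0.063, -0.998, 0.029], [0.403, -0.001, -0.915]] [-0.527  0.053 -0.387 -0.32  -0.808  2.351] 30.15
tool units total [-0.02 -0.15  2.99] rows 3.0 per [-0.008 -0.049  0.996]
lean deg 23.771053365772346 az 4.093842421746486 y_z -0.0009668913060574685 G [ 0.4186 -0.3613  0.2236]
```

```bash
python3 -m jog '[[85,0,-0.1,0.7,0],[85,0,-0.05,0.8,0],[85,0,0,0.7,0],[85,0,0,0.4,0]]'; python3 to.py .473 -.3515 .0965
```

```text
time_s: 30.55
eef_pos: [0.4695, -0.3527, 0.1124]
orientation: [0.978, 0.032, 0.207, -0.005]
force: [0.3, -0.4, -0.2]
grip_width: 0.0849
tool units total [-0.08 -0.02  0.4 ] rows 1.0 per [-0.08  -0.024  0.4  ]
lean deg 23.899058484745304 az 3.4156990188218583 y_z 0.0027392765569336855 G [ 0.4618 -0.3531  0.1298]
```

```bash
python3 -m jog '[[85,-0.05,-0.02,0.3,0],[85,0,0,0,0],[50,0,0,0,0],[50,0,0,0,0],[50,0,0,0,0],[50,0,0,0,0],[50,0,0,0,0],[50,0,0,0,0]]' 60; python3 s.py;  python3 -m jog '[[50,0.2,0,-0.4,0],[50,0.38,0,-0.8,0],[50,0.38,0,-0.85,0],[50,0.38,0,-0.85,0],[50,0.38,0,-0.85,0],[50,0.38,0,-0.85,0],[50,0,0,0,0]]'; python3 s.py; python3 to.py .555 -.085 .29
```

```text
time_s: 31.35
eef_pos: [0.4714, -0.3495, 0.1008]
orientation: [0.978, 0.033, 0.205, -0.007]
force: [0.2, -1.2, -3.7]
grip_width: 0.0587
[ 0.4714 -0.3495  0.1008] [[0.913, 0.067, 0.402], [0.061, -0.998, 0.026], [0.402, 0.0, -0.915]] [-0.463  0.216 -0.453 -0.384 -0.573  2.39 ] 31.35
time_s: 32.05
eef_pos: [0.4707, -0.3483, 0.3064]
orientation: [0.979, 0.031, 0.201, -0.009]
force: [-0.3, -0.7, -5.4]
grip_width: 0.0585
[ 0.4707 -0.3483  0.3064] [[0.918, 0.064, 0.393], [0.057, -0.998, 0.03], [0.394, -0.006, -0.919]] [-0.442  0.01  -0.223 -0.235 -0.994  2.17 ] 32.05
tool units total [ 2.14 -6.43  1.4 ] rows 7.0 per [ 0.306 -0.919  0.2  ]
lean deg 23.1855638907883 az 4.423385582396562 y_z -0.005677508267071625 G [ 0.4633 -0.3489  0.3238]
```

```bash
python3 to.py .558 -.0755 .27; python3 -m jog '[[50,0.3,-0.6,0.1,0],[50,0.3,-0.7,0.1,0],[50,0.3,-0.7,0.1,0],[50,0.3,-0.7,0.1,0],[50,0.3,-0.7,0.1,0],[50,0.3,-0.7,0.1,0],[50,0.3,-0.7,0.1,0],[50,0.2,-0.5,0.1,0],[50,0,0,0,0]]'; python3 s.py; python3 to.py .558 -.0755 .2
```

```text
tool units total [ 2.03 -6.66  1.9 ] rows 8.0 per [ 0.254 -0.833  0.237]
lean deg 23.1855638907883 az 4.423385582396562 y_z -0.005677508267071625 G [ 0.4633 -0.3489  0.3238]
time_s: 32.95
eef_pos: [0.5504, -0.1215, 0.3043]
orientation: [0.98, 0.027, 0.194, -0.012]
force: [-0.1, -0.6, -5.6]
grip_width: 0.0588
[ 0.5504 -0.1215  0.3043] [[0.923, 0.059, 0.38], [0.049, -0.998, 0.035], [0.382, -0.014, -0.924]] [ 0.144 -0.09  -0.428  0.026 -0.842  1.469] 32.95
tool units total [-0.76 -1.1   2.52] rows 3.0 per [-0.255 -0.367  0.841]
lean deg 22.463670866397948 az 5.281479510647595 y_z -0.013837519373013273 G [ 0.5431 -0.1222  0.3219]
```

```bash
python3 -m jog '[[50,-0.15,-0.5,0.4,0],[50,-0.2,-0.4,0.6,0],[50,-0.2,-0.2,0.6,0],[50,-0.15,0,0.5,0],[50,0,0,0,0]]'; python3 s.py; python3 to.py .558 -.0755 .16
python3 - <<'E'
from h import *
p,d=cap('scene','sc8'); a=cv2.resize(p[140:320,150:360,::-1],None,fx=3.3,fy=3.3,interpolation=3)
cv2.imwrite('pics/crop8.png',a)
p,d=cap('top','top8'); a=cv2.resize(p[130:300,190:360,::-1],None,fx=3.4,fy=3.4,interpolation=3)
cv2.imwrite('pics/crop9.png',a)
E
python3 axis.py scene sc8 .5 .61 -.13 -.03 .12 .23 .03; python3 axis.py top top8 .5 .61 -.13 -.03 .12 .23 .03
```

```text
time_s: 33.45
eef_pos: [0.5495, -0.0745, 0.2091]
orientation: [0.981, 0.027, 0.191, -0.013]
force: [-1.1, -0.4, -5.3]
grip_width: 0.059
[ 0.5495 -0.0745  0.2091] [[0.926, 0.059, 0.374], [0.049, -0.998, 0.036], [0.375, -0.015, -0.927]] [ 0.26  -0.034 -0.636  0.11  -0.592  1.287] 33.45
tool units total [-0.27  0.06  1.22] rows 2.0 per [-0.133  0.028  0.608]
lean deg 22.057520698972287 az 5.559606779642457 y_z -0.015480679998703638 G [ 0.5424 -0.0752  0.2267]
489 centre [ 0.5408 -0.0745] at z 0.175 tilt deg [ 1.8 -0.1] rms 0.0005 zmin/max 0.123 0.23
5 centre [ 0.5563 -0.0787] at z 0.175 tilt deg [-0.2  3. ] rms 0.0012 zmin/max 0.179 0.23
```

View pics/crop8.png

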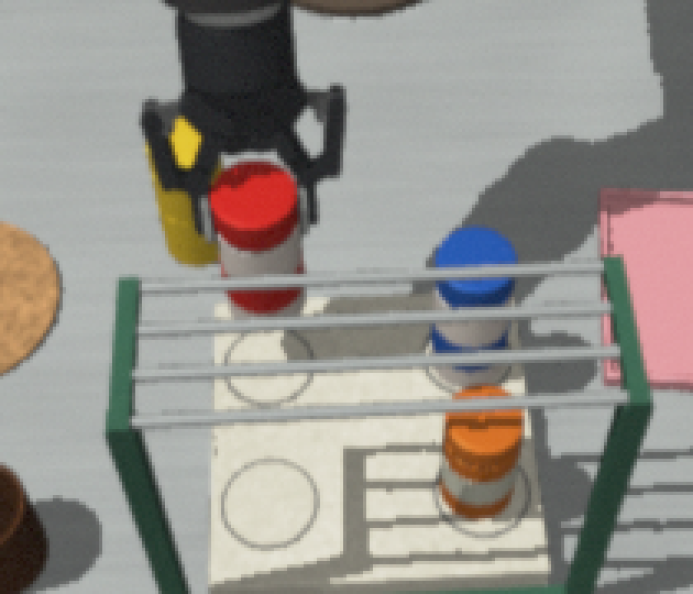

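Canister held upright, centre (.541, -.0745), nearly above its ring. It needs about +13 mm in x and -3 mm in y.

```bash
python3 to.py .5625 -.0777 .155;  python3 -m jog '[[50,-0.03,0.04,0.45,0],[50,-0.03,0.04,0.45,0],[50,-0.03,0.02,0.35,0]]'; python3 s.py; python3 to.py .5625 -.0777 .142
```

```text
tool units total [-0.3   0.12  1.44] rows 2.0 per [-0.152  0.058  0.718]
lean deg 22.359797172906315 az 5.519299149064255 y_z -0.015306327601460714 G [ 0.5445 -0.0752  0.2304]
time_s: 33.85
eef_pos: [0.5721, -0.0775, 0.1719]
orientation: [0.979, 0.027, 0.199, -0.014]
force: [-0.4, -0.3, -4.0]
grip_width: 0.0589
[ 0.5721 -0.0775  0.1719] [[0.919, 0.059, 0.39], [0.048, -0.998, 0.038], [0.391, -0.016, -0.92]] [ 0.24   0.043 -0.668  0.125 -0.464  1.286] 33.85
tool units total [-0.51  0.    0.59] rows 1.0 per [-0.515  0.003  0.594]
lean deg 23.05520524904398 az 5.528714722594625 y_z -0.0160091811513772 G [ 0.5647 -0.0782  0.1894]
```

```bash
python3 -m jog '[[50,-0.3,0,0.3,0],[50,-0.25,0,0.3,0],[50,0,0,0,0]]'; python3 s.py; python3 to.py .5625 -.0777 .136
python3 - <<'E'
from h import *
p,d=cap('scene','sc9')
E
python3 axis.py scene sc9 .5 .61 -.13 -.03 .07 .17 .03
```

```text
time_s: 34.15
eef_pos: [0.564, -0.079, 0.1436]
orientation: [0.979, 0.026, 0.202, -0.013]
force: [-0.1, 0.6, -5.8]
grip_width: 0.0591
[ 0.564  -0.079   0.1436] [[0.917, 0.057, 0.394], [0.046, -0.998, 0.037], [0.395, -0.016, -0.918]] [ 0.24   0.065 -0.74   0.162 -0.367  1.245] 34.15
tool units total [-0.11 -0.03  0.16] rows 1.0 per [-0.107 -0.032  0.16 ]
lean deg 23.306217603992806 az 5.345288896078988 y_z -0.015637573593211912 G [ 0.5565 -0.0797  0.161 ]
356 centre [ 0.5562 -0.079 ] at z 0.12000000000000001 tilt deg [ 0.9 -0.8] rms 0.0006 zmin/max 0.071 0.17
```

```bash
python3 -m jog '[[50,-0.12,-0.03,0.12,0]]'; python3 -m jog '[[50,-0.07,0,0.08,0]]';python3 -m jog '[[50,-0.06,0,0.07,0]]'; python3 s.py
```

```text
time_s: 34.3
eef_pos: [0.5649, -0.0775, 0.1414]
orientation: [0.978, 0.027, 0.205, -0.014]
force: [0.2, -0.0, -4.9]
grip_width: 0.0591
time_s: 34.4
eef_pos: [0.5641, -0.0774, 0.1381]
orientation: [0.978, 0.027, 0.206, -0.014]
force: [-0.6, 0.0, -5.5]
grip_width: 0.0588
time_s: 34.5
eef_pos: [0.5636, -0.0773, 0.1353]
orientation: [0.978, 0.027, 0.206, -0.014]
force: [0.4, -0.2, -5.2]
grip_width: 0.059
[ 0.5636 -0.0773  0.1353] [[0.913, 0.058, 0.403], [0.046, -0.998, 0.038], [0.405, -0.016, -0.914]] [ 0.243  0.073 -0.772  0.193 -0.319  1.212] 34.5
```

```bash
python3 -m jog '[[50,-0.05,0,0.05,0]]'; python3 -m jog '[[50,-0.05,0,0.05,0]]'; python3 s.py
```

```text
time_s: 34.6
eef_pos: [0.5641, -0.0772, 0.1345]
orientation: [0.978, 0.027, 0.208, -0.014]
force: [-9.2, -3.2, 19.1]
grip_width: 0.0588
time_s: 34.7
eef_pos: [0.565, -0.0772, 0.1347]
orientation: [0.977, 0.027, 0.211, -0.014]
force: [-6.8, -5.2, 18.0]
grip_width: 0.0594
[ 0.565  -0.0772  0.1347] [[0.91, 0.059, 0.411], [0.048, -0.998, 0.039], [0.413, -0.016, -0.911]] [ 0.242  0.073 -0.784  0.209 -0.299  1.198] 34.7
```

Contact. Release and retreat along the tool axis.

```bash
python3 -m jog '[[64,0,0,0,0],[72,0,0,0,0],[85,0,0,0,0],[85,0,0,0,0],[85,0,0,0,0]]'; python3 -m jog '[[85,0,0,-0.4,0],[85,0,0,-0.7,0],[85,0,0,-0.9,0],[85,0,0,-0.9,0],[85,0,0,-0.9,0],[85,0,0,-0.5,0],[85,0,0,0,0]]'; python3 s.py
python3 - <<'E'
from h import *
cap('scene','sc10');cap('top','top10')
p,d=load('top10');W=cloud('top',p,d)
for n,u,v,z in[('red',311,213,.18),('blue',250,215,.18),('yellow',337,272,.14),('orange',250,172,.15)]:
    m=np.zeros(d.shape,bool); m[v-22:v+22,u-22:u+22]=1; m&=abs(W[...,2]-z)<.006
    if m.sum()>20:
        c,r=cv2.minEnclosingCircle(W[m][:,:2].astype(np.float32)); print(n,m.sum(),np.round(c,4),round(r,4))
E
python3 axis.py scene sc10 .5 .61 -.13 -.03 .055 .17 .03;python3 axis.py scene sc10 .47 .55 .315 .39 .04 .11 .028;python3 axis.py scene sc10 .61 .73 .03 .13 .055 .14 .028; python3 axis.py scene sc10 .5 .6 .03 .13 .055 .17 .03
```

```text
time_s: 35.2
eef_pos: [0.5692, -0.076, 0.1392]
orientation: [0.976, 0.028, 0.216, -0.015]
force: [0.7, 0.6, 0.7]
grip_width: 0.0853
time_s: 35.9
eef_pos: [0.4942, -0.0829, 0.2998]
orientation: [0.976, 0.029, 0.214, -0.015]
force: [-0.1, 0.2, -0.0]
grip_width: 0.0849
[ 0.4942 -0.0829  0.2998] [[0.907, 0.063, 0.417], [0.05, -0.998, 0.041], [0.418, -0.016, -0.908]] [ 0.289 -0.243 -0.604  0.112 -0.787  1.279] 35.9
red 418 [ 0.5566 -0.0761] 0.0299
blue 419 [0.5507 0.0817] 0.0296
orange 285 [0.6657 0.0804] 0.0278
385 centre [ 0.5558 -0.0761] at z 0.1125 tilt deg [ 0.  -0.2] rms 0.0005 zmin/max 0.055 0.17
294 centre [0.5064 0.3521] at z 0.075 tilt deg [-0.6  0.6] rms 0.0007 zmin/max 0.04 0.11
367 centre [0.6647 0.0807] at z 0.0975 tilt deg [-0.4 -0. ] rms 0.0004 zmin/max 0.055 0.14
380 centre [0.5503 0.082 ] at z 0.1125 tilt deg [-0.2 -0.2] rms 0.0005 zmin/max 0.055 0.17
```

View pics/sc10.png

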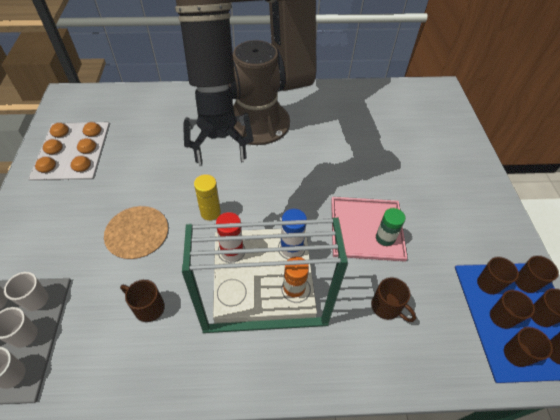

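View pics/top10.png

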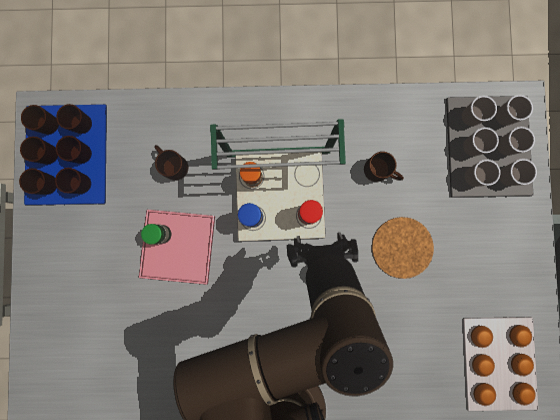

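Both pictures show the final state. Red canister on its front-right ring (scene 229,235; 4 mm off the ring centre), tea tin inside the tray (scene 390,227), mat empty, blue, orange and both mugs unmoved, arm clear.

```bash
python3 -c "
from h import *
print(hand_in())"
```

```text
the job is handed in; nothing more can be done
None
```

The job is done and handed in at about 36 s of the 72 s allowed. In order:
- **Canister aside:** I lifted the red canister out and stood it on the cork mat.
- **Tea tin:** I brought the green tin out from under the shelf with the tool leaning about 26°, and stood it in the pink tray.
- **Canister back:** I returned the red canister to its front-right place.

**Last checks (from the cameras):**
- **Red canister:** upright (tilt under 0.3°), about 4 mm from the ring centre and 3 mm from where it first stood.
- **Tea tin:** upright (fit within about 0.7°) at (0.506, 0.352), well inside the tray rim.
- **Blue canister and cocoa tin:** where they stood, to within 1 mm. The mugs look unmoved in the pictures; I did not measure them again.
- **Robot:** gripper open and clear, wrist force about zero. The highest wrist force I read was about 40 N, as the canister touched the mat.

**What did not go cleanly:**
- **Joint 3 limit:** jog rows cannot tilt the tool, so I got the lean by pushing against the arm's reach limits. While doing that, joint 3 read 1.252 against the stated 1.25 limit for several rows. I took this as rounding and could not confirm it.
- **One bad tin fit:** the first upright check of the tin in the tray read 2.5° to 3.5° because tray-rim points were included. A tighter fit and the top view both showed it upright.

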